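# Tighten and pin the castle nut on a pump rotor

## Task

Screw the slotted castle nut on the leaning pump shaft clockwise all the way down until it stops dead on the impeller's hub, then back it off only as far as the first position where a pair of its slots lines up with the cross hole in the shaft. Push the red-handled lock pin through slots and hole until its handle rests against the nut, let go of it, and leave everything else on the bench where it is.

Things in the scene. Friction and masses are not known exactly. Their poses are not given: they have to be found in the camera images.
- pump: blue pump motor, 110 mm diameter, standing fixed in a wooden cradle with its shaft end up, leaning 30 degrees from vertical roughly towards the robot. Origin on the bench under the cradle, z up, the shaft leans towards its -x.
- hole (a point): centre of the cross hole in the steel shaft. z axis: along the shaft, up and out of the motor, 30 degrees from vertical. x axis: along the hole, which goes right through (enter from either end); a white stripe on the shaft's end shows its direction, which varies. Shaft 18 mm diameter, its end face 20 mm above this point. Hole 9 mm wide, 9 mm high. The shaft and impeller are locked and do not turn.
- seat (a point): centre of the hub's top face, where the nut seats, 23 mm below the hole's centre along the shaft. Same axes as hole. The hub is 24 mm in diameter and rises 24 mm above the upper face of the brass impeller (92 mm diameter).
- nut_c (a point): centre (on the axis, half-way up) of the castle nut: round, 34 mm diameter, 29 mm high: the lower 17.5 mm is bright knurled body to grip, the upper 11.5 mm four dark turrets parted by four open slots 10 mm wide, 90 degrees apart. z along the shaft, x and y along the slots. Right-hand thread, 4 mm a turn: clockwise from above lowers it. Turns with about 0.1 N m and stays where left.
- nut: the same nut. It starts 0.8 to 1.1 turns above its seat and stops dead on the hub; seated, nut_c lies 8.5 mm below the hole's centre along the shaft. How its slots then stand to the hole varies: the first pair lines up after 28 to 64 degrees of backing off (anticlockwise). Slots within about 6 degrees of the hole let the pin pass. Origin on the axis at its underside.
- pin_c (a point): centre of the square red handle of the lock pin, lying on the black mat. Handle 34 mm long, 16 by 16 mm; its x axis points along the pin from handle to tip. The steel pin, 6 mm in diameter with a round tip, is on the axis and juts 46 mm out of the handle's end face (tip 63 mm from this point). About 30 g. Handle lies level, its centre 8 mm above the mat; tip points roughly to +y, the pump's side.
- pin_mid (a point): point on the pin's axis 34.5 mm from the handle's centre towards the tip (17.5 mm from the handle's end face); it lies at the hole's centre when the pin is home. Same axes as pin_c.
- pin: the lock pin with its red handle; origin under the handle's centre, on its underside.
- mat: black rubber mat 270 x 160 x 4 mm, fixed on the bench; origin on the bench under its centre.
- bolt_c (a point): spare steel bolt standing on its 22 mm head on the mat, 45 mm high: leave alone. Centre, half-way up.
- bearing_c (a point): spare steel bearing ring lying on the mat, 38 mm across, 12 mm high: leave alone. Centre.
- hammer: hammer lying on the bench: leave alone.
- screwdriver: screwdriver lying on the bench: leave alone.
- spanner: open spanner lying on the bench: leave alone.
- tape: blue roll of tape lying on the bench, 84 mm across, 30 mm high: leave alone.
- spare: spare brass impeller on the bench, 80 mm across, 30 mm high: leave alone.
Things that resemble listed ones, but are neither listed nor needed, are in the scene too. There is more than one size of the pin; the job needs the smaller.

How it is judged:
By the outcome, as a careful person would: the job done as asked, in the order asked, and still so for the second after the job is handed in, with the robot touching nothing.
It also fails if it takes over 72 s, if anything falls off the work surface, if the arm or the gripper's body presses on something with over 40 N, if the wrist force passes 120 N, or if a joint passes its speed limit or range.

## Robot

A 6-joint arm with a two-finger parallel gripper is mounted at the origin on the work surface. World frame = base frame: x ahead of the robot, y to its left, z up, the work surface at z = 0. Lengths are in m, angles in rad, forces in N, time in s.
With the tool pointing down it reaches from about 0.375 to 0.9 m from the base axis. Payload 3.1 kg.
Tool frame: the origin (TCP) lies at the very end of the fingers, on their centre line; the grasp point (between the pads) lies 19 mm behind it; z points along the fingers, y is the line along which they close (so a half turn about z gives the same grasp; the last joint's range is limited). The gripper opens to 87 mm and grips with 3 to 60 N. Pads are 19 mm wide; open, the fingers measure 117 mm over their backs; the gripper's body (75 mm by 190 mm) begins 51 mm behind the grasp point.
Start: joints at [-1.288, 0.527, 1.433, -0, 1.181, -0.178], TCP at [0.278, -0.56, 0.197] pointing down, gripper open.
Joint ranges: [-3.08, 3.08], [-0.75, 2.2], [0.22, 2.44], [-1.43, 4.57], [0, 2.65], [-2.85, 2.85]. Speed limits (rad/s): [2.79, 2.79, 3.14, 3.14, 3.14, 3.14].

## Interface

Orientations are given as a unit quaternion [x, y, z, w].
In Python, from rig import status, viewer, robot gives the robot as it stands.
- The arm moves only by the tool arm_command, never from a script. Its arguments are lists of equal length, an entry for each row: "delta_rot": the turn, a rotation vector about the tool's x, y, z in degrees, a list of three; "delta_pos": the shift along the tool's x, y, z in m, a list of three; "gripper": the closure, from -1 (fully open) to 1 (shut). In form: {"delta_rot": [[rx, ry, rz], ...], "delta_pos": [[dx, dy, dz], ...], "gripper": [gripper, ...]}. A call has 1 to 12 rows; each row is the pose to reach, as a shift and turn from the pose commanded when the call began, along the tool's axes at that moment; what a row does not reach only later rows make up. A row lasts 1/12 s, in which the tool goes at most 41.7 mm and 7.16 degrees, less where a joint would pass 70% of its speed; a pose out of reach is approached as far as the arm can. A call with a gripper value outside its range is refused whole. The fingers move at their own pace and stop on an object; "grip_force" is the grip in N (left out, the last holds). Time passes only in rows, so rows that repeat a pose let the fingers close. It gives the time, the measured TCP pose, the force, the opening and the grip force at its end, in the units of the state.
- status.get_obs(): the state, without advancing time (a new reading comes with each control period).
- viewer.camera(name): name is "side" or "top" or "wrist"; returns a dict with "pixels" (384x512x3 uint8, blue, green, red), "fx", "fy", "cx", "cy" (pixels), "pose" (4x4, takes a point from camera to world coordinates); the wrist camera has in their place "mount" (4x4, takes a point from camera to tool coordinates, whose origin is the TCP and whose axes are the flange's). Camera axes: x right, y down, z forward; pixel columns grow to the right and rows downward; lengths in m; the calibration is good to about 2 mm. A picture is of the moment at which its call begins: read the wrist's pose just before it. There is no depth.
- robot.hand_in(): hands the job in; it is judged then, once.
The state is a dict: "time": time; "q": joint angles; "joint_velocities": joint speeds; "joint_torque": joint torques, N m; "position": TCP position; "tool_rot": TCP orientation; "ft_force": force on the tool from outside, world axes, zero at the start; "moment": the same for the moment, N m; "grip_width": finger opening in m; "grip_force": force on a finger pad.
Only numpy, scipy, OpenCV 4.12 (cv2) and the standard library are available. Lean on these libraries where they do the work, as an engineer would, in place of code of your own. Each camera call takes 0.05 s, during which the arm holds its last target. There are 200 camera calls.

## Working session

There is one attempt and no reset: what is moved stays moved. The work goes in short steps, Python scripts to look and compute and a tool call to move; the robot and the scene stay as the last step left them, time stands still between calls to the robot, and variables do not carry over. Pictures are saved under pics/ and viewed, at most 10 in all, crops included, and the job is handed in when it is done.

Besides the shell and the picture viewer there is one more tool, called after "Emit:" as name(argument=value, ...) on one line, values as JSON. arm_command: Moves the arm, as the interface text tells. Its arguments: {"type":"object","properties":{"delta_rot":{"type":"array","items":{"type":"array","items":{"type":"number"}}},"delta_pos":{"type":"array","items":{"type":"array","items":{"type":"number"}}},"gripper":{"type":"array","items":{"type":"number"}},"grip_force":{"type":"number"}},"required":["delta_rot","delta_pos","gripper"]}

```bash
mkdir -p pics; ls; python3 - <<'E'
from rig import status, viewer
import cv2, numpy as np
s=status.get_obs()
for k,v in s.items(): print(k,np.round(v,4))
a=[]
for n in ["side","top","wrist"]:
    c=viewer.camera(n); cv2.imwrite(f"pics/{n}0.png",c["pixels"]); a.append(c["pixels"])
    print(n,c["fx"],c["fy"],c["cx"],c["cy"]); print(np.round(c.get("pose",c.get("mount")),4).tolist())
cv2.imwrite("pics/top0b.png",cv2.resize(a[1],(800,600),interpolation=cv2.INTER_CUBIC))
cv2.imwrite("pics/side0b.png",cv2.resize(a[0],(800,600),interpolation=cv2.INTER_CUBIC))
E
```

```text
pics
time 0.0
q [-1.2885  0.5285  1.4339 -0.      1.1814 -0.1785]
joint_velocities [ 0.0011  0.0011 -0.0011 -0.0009  0.0004 -0.0015]
joint_torque [ 7.00000e-04 -4.40042e+01 -1.76592e+01  6.32000e-02  5.83000e-02
 -2.00000e-04]
position [ 0.2777 -0.559   0.1959]
tool_rot [ 9.736e-01  2.284e-01 -1.000e-04 -1.100e-03]
ft_force [-0.444   0.0228 -0.0681]
moment [-0.0884 -0.014   0.028 ]
grip_force 0.0
grip_width 0.0869
side 477.8232029126235 477.8232029126235 256.59379301251226 197.12126138128994
[[-0.9359, -0.21, 0.2829, 0.1341], [-0.3518, 0.6029, -0.7161, 0.8448], [-0.0201, -0.7697, -0.6381, 0.9552], [0.0, 0.0, 0.0, 1.0]]
top 404.2564808573714 404.2564808573714 260.0173410029838 192.2506051957249
[[-0.0076, -0.9958, 0.0914, 0.3739], [-0.9997, 0.0097, 0.0223, -0.034], [-0.0231, -0.0912, -0.9956, 1.195], [0.0, 0.0, 0.0, 1.0]]
wrist 303.2330481882174 303.2330481882174 254.58637506148315 190.89426196405068
[[-0.0, -0.9697, -0.2444, 0.0667], [1.0, -0.0001, 0.0003, -0.0006], [-0.0003, -0.2444, 0.9697, -0.1888], [0.0, 0.0, 0.0, 1.0]]
```

View pics/top0b.png

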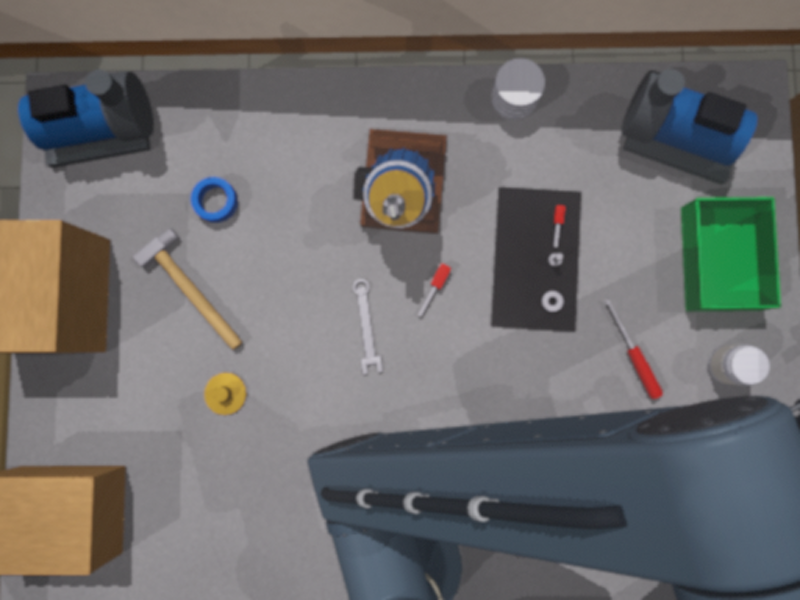

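View pics/side0b.png

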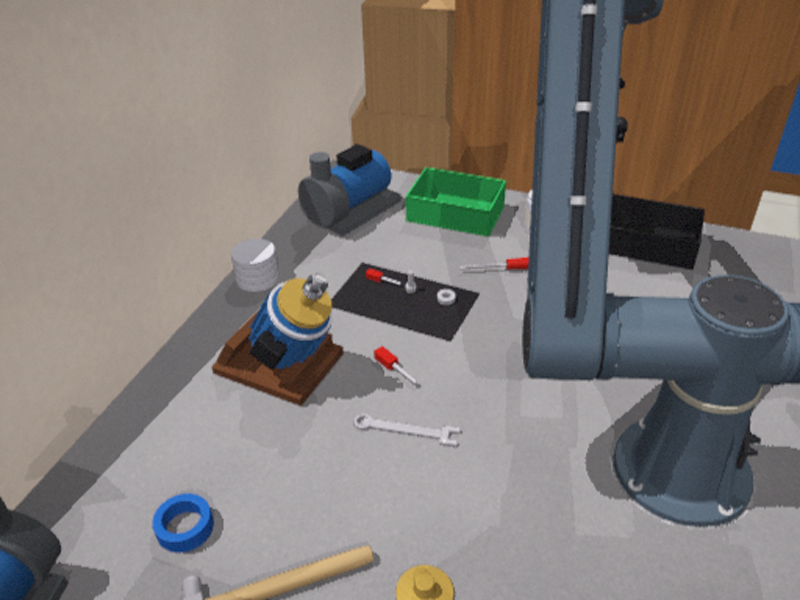

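The top view shows the nut at about (393,205), and the mat pin has its handle at (560,213) and tip at (557,246). Its length matches the small pin; the bench pin at (440,275) looks larger. In the side view the nut is at about (315,287) and the mat pin handle at (374,275).

```bash
cat > h.py <<'E'
from rig import status, viewer
import cv2, numpy as np
from scipy.spatial.transform import Rotation as R
def obs():
    s=status.get_obs(); return s,np.array(s["position"]),R.from_quat(s["tool_rot"])
def cam(n):
    s,p,r=obs(); c=viewer.camera(n)
    if n=="wrist":
        T=np.eye(4); T[:3,:3]=r.as_matrix(); T[:3,3]=p; c["pose"]=T@np.array(c["mount"])
    c["pose"]=np.array(c["pose"]); return c
def ray(c,u,v):
    d=c["pose"][:3,:3]@np.array([(u-c["cx"])/c["fx"],(v-c["cy"])/c["fy"],1.]); return c["pose"][:3,3],d/np.linalg.norm(d)
def plane(c,u,v,p0,n):
    o,d=ray(c,u,v); n=np.array(n,float); return o+d*(np.dot(np.array(p0)-o,n)/np.dot(d,n))
def onz(c,u,v,z): return plane(c,u,v,[0,0,z],[0,0,1])
def tri(r1,r2):
    A=sum(np.eye(3)-np.outer(d,d) for o,d in (r1,r2)); b=sum((np.eye(3)-np.outer(d,d))@o for o,d in (r1,r2))
    x=np.linalg.solve(A,b); return x,[np.linalg.norm((np.eye(3)-np.outer(d,d))@(x-o)) for o,d in (r1,r2)]
def proj(c,P):
    q=np.linalg.inv(c["pose"])@np.append(P,1); return c["fx"]*q[0]/q[2]+c["cx"],c["fy"]*q[1]/q[2]+c["cy"]
def frame(z,x):
    z=np.array(z,float);z/=np.linalg.norm(z);x=np.array(x,float);x=x-z*(x@z);x/=np.linalg.norm(x)
    return R.from_matrix(np.c_[x,np.cross(z,x),z])
def delta(P,rot,base=None):
    s,p,r=obs() 
    if base: p,r=base
    print("dpos",np.round(r.inv().apply(np.array(P)-p),4),"drot",np.round((r.inv()*rot).as_rotvec(degrees=True),2))
E
python3 - <<'E'
from h import *
t,s=cam("top"),cam("side"); k=.64
print("nut",tri(ray(t,393*k,205*k),ray(s,315*k,287*k)))
h=onz(t,560*k,213.5*k,.012); tip=onz(t,557*k,246*k,.012); print("pin",h,tip,np.linalg.norm(tip-h))
print("side pin",onz(s,374*k,275*k,.012),onz(s,400*k,284*k,.012))
# orange impeller and cradle
hsv=cv2.cvtColor(t["pixels"],cv2.COLOR_BGR2HSV)
print("cradle corners",[onz(t,u*k,v*k,.02).round(3) for u,v in [(370,130),(446,135),(438,232),(361,230)]])
n=tri(ray(t,393*k,205*k),ray(s,315*k,287*k))[0]
# pre-pose: camera above nut ; shaft leaning -x
a=np.array([-.5,0,.866]); 
for x in ([1,0,0],[0,1,0],[0,-1,0],[-1,0,0]):
    print(x); delta(n+a*.10,frame(-a,x))
delta(h+[0,0,.15],frame([0,0,-1],[0,1,0]))
E
```

```text
nut (array([0.61487598, 0.00744197, 0.21258458]), [np.float64(0.001245770355229383), np.float64(0.0012457703552295495)])
pin [ 0.64494306 -0.30009667  0.012     ] [ 0.58270952 -0.2926221   0.012     ] 0.06268080585759482
side pin [ 0.64359218 -0.29643162  0.012     ] [ 0.58128954 -0.28552298  0.012     ]
cradle corners [array([0.811, 0.059, 0.02 ]), array([ 0.798, -0.086,  0.02 ]), array([ 0.611, -0.069,  0.02 ]), array([0.616, 0.077, 0.02 ])]
[1, 0, 0]
dpos [ 0.5092 -0.3802 -0.1023] drot [-6.97 29.47 25.78]
[0, 1, 0]
dpos [ 0.5092 -0.3802 -0.1023] drot [-26.88  16.59 -62.09]
[0, -1, 0]
dpos [ 0.5092 -0.3802 -0.1023] drot [ 18.78  30.41 113.29]
[-1, 0, 0]
dpos [ 0.5092 -0.3802 -0.1023] drot [ -39.92   -9.44 -148.98]
dpos [ 0.4441 -0.069   0.0345] drot [-5.00e-02 -4.00e-02 -6.36e+01]
```

Emit:
arm_command(delta_rot=[[-27,16.5,-62],[-27,16.5,-62],[-27,16.5,-62],[-27,16.5,-62],[-27,16.5,-62],[-27,16.5,-62],[-27,16.5,-62],[-27,16.5,-62],[-27,16.5,-62],[-27,16.5,-62],[-27,16.5,-62],[-27,16.5,-62]], delta_pos=[[0.509,-0.38,-0.102],[0.509,-0.38,-0.102],[0.509,-0.38,-0.102],[0.509,-0.38,-0.102],[0.509,-0.38,-0.102],[0.509,-0.38,-0.102],[0.509,-0.38,-0.102],[0.509,-0.38,-0.102],[0.509,-0.38,-0.102],[0.509,-0.38,-0.102],[0.509,-0.38,-0.102],[0.509,-0.38,-0.102]], gripper=[-1,-1,-1,-1,-1,-1,-1,-1,-1,-1,-1,-1])

```text
time: 1.25
position: [0.5008, -0.1181, 0.2764]
tool_rot: [0.684, 0.682, 0.182, 0.185]
ft_force: [0.0, -1.2, 0.5]
grip_width: 0.087
grip_force: 0.0
```

```bash
python3 - <<'E'
from h import *
n=np.array([.6149,.0074,.2126]);a=np.array([-.5,0,.866])
print(obs()[0]["q"],obs()[1]); delta(n+a*.10,frame(-a,[0,1,0]))
E
```

```text
[-0.65383058  0.09628196  2.00489936  0.50617519  0.67090777 -0.9918101 ] [ 0.50077964 -0.11813492  0.27636398]
dpos [0.1258 0.0666 0.0118] drot [ 0.09  0.25 -0.15]
```

Emit:
arm_command(delta_rot=[[0,0,0],[0,0,0],[0,0,0],[0,0,0],[0,0,0],[0,0,0],[0,0,0]], delta_pos=[[0.126,0.067,0.012],[0.126,0.067,0.012],[0.126,0.067,0.012],[0.126,0.067,0.012],[0.126,0.067,0.012],[0.126,0.067,0.012],[0.126,0.067,0.012]], gripper=[-1,-1,-1,-1,-1,-1,-1])

```text
time: 1.83
position: [0.5644, 0.0062, 0.2984]
tool_rot: [0.683, 0.683, 0.182, 0.184]
ft_force: [-1.0, -0.2, 0.1]
grip_width: 0.0874
grip_force: 0.0
```

```bash
python3 - <<'E'
from h import *
n=np.array([.6149,.0074,.2126]);a=np.array([-.5,0,.866])
print(obs()[0]["q"],obs()[1]); c=cam("wrist"); np.savez("w1.npz",**{k:v for k,v in c.items()})
u,v=proj(c,n);print(u,v)
cv2.imwrite("pics/w1.png",cv2.resize(c["pixels"],(800,600),interpolation=cv2.INTER_CUBIC))
E
```

```text
[-0.26340477  0.13451411  1.88171433  0.21758276  0.62733322 -0.40618535] [0.56443189 0.00621617 0.29836061]
254.89238164961566 183.72884126649546
```

View pics/w1.png

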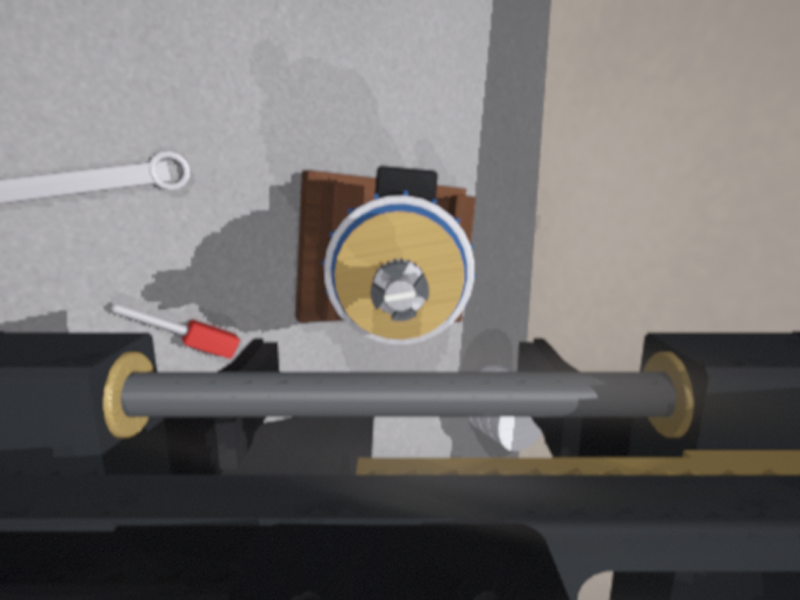

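The wrist view shows the nut at about (400,290), with the shaft end and its stripe at (401,296). The brass impeller disc is centred near (400,275). Next I'll fit the axis by least squares over these features in three views.

```bash
cat >> h.py <<'E'
def brass(c,guess,rad):
    hsv=cv2.cvtColor(c["pixels"],cv2.COLOR_BGR2HSV)
    m=cv2.inRange(hsv,(14,90,60),(32,255,255)); k=np.zeros_like(m); cv2.circle(k,tuple(int(x) for x in guess),rad,255,-1); m&=k
    pts=cv2.findNonZero(m); h=cv2.convexHull(pts); return cv2.fitEllipse(h),m
E
python3 - <<'E'
from h import *
from scipy.optimize import least_squares
w=cam("wrist");t,s=cam("top"),cam("side")
ob=[]
for n,c,g,r in (("w",w,(256,172),60),("t",t,(255,125),32),("s",s,(196,195),30)):
    e,m=brass(c,g,r); print(n,e); ob.append((c,e[0]))
im=w["pixels"]; crop=cv2.resize(im[150:225,215:300],None,fx=7,fy=7,interpolation=cv2.INTER_CUBIC)
a=cv2.resize(s["pixels"][160:240,150:240],None,fx=5,fy=5,interpolation=cv2.INTER_CUBIC)
b=cv2.resize(t["pixels"][95:165,220:290],None,fx=5,fy=5,interpolation=cv2.INTER_CUBIC)
C=np.zeros((600,800,3),np.uint8); C[:525,:595]=crop[:, :595]; 
cv2.imwrite("pics/c1.png",C)
g=cv2.cvtColor(im,cv2.COLOR_BGR2GRAY)[160:215,230:285]; print(g.max())
E
```

```text
w ((255.0102996826172, 175.1500701904297), (80.1488037109375, 81.56607818603516), 93.03865051269531)
t ((251.5843963623047, 127.65531921386719), (34.58304214477539, 40.408042907714844), 53.24530029296875)
s ((197.10345458984375, 197.8992462158203), (30.092426300048828, 46.65060806274414), 137.83505249023438)
230
```

View pics/c1.png

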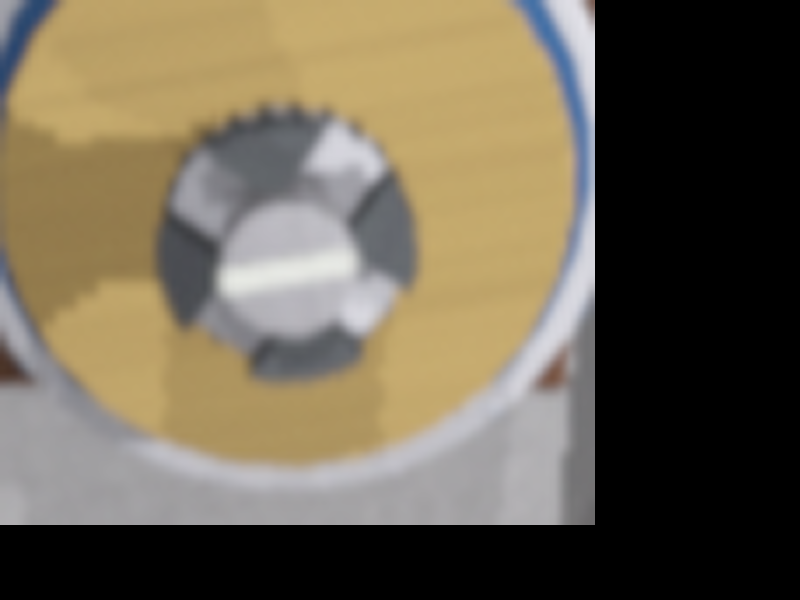

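The crop shows the shaft end centred at (288,270), with the stripe running from (222,280) to (356,262). The slots sit diagonally. In wrist pixels the shaft end is at (256.1,188.6).

```bash
python3 - <<'E'
from h import *
from scipy.optimize import least_squares
w=cam("wrist");t,s=cam("top"),cam("side")
k=.64
def ax(phi): return np.array([-.5*np.cos(phi),.5*np.sin(phi),.75**.5])
def res(x,full=True):
    E=x[:3];a=ax(x[3]);I=E-.067*a;N=E-.0245*a
    r=[np.subtract(proj(w,E),(256.1,188.6)),np.subtract(proj(w,I),(255.0,175.2)),np.subtract(proj(t,I),(251.6,127.7)),.5*np.subtract(proj(s,I),(197.1,197.9)),
       .5*np.subtract(proj(s,N),(201.6,183.7)),.5*np.subtract(proj(t,N),(251.5,131.2)),[(x[3]-.09)/.05*.3]]
    return np.concatenate(r)
f=least_squares(res,[.6,0,.24,.09]); x=f.x; print(x,np.round(f.fun,2))
E=x[:3];a=ax(x[3]); n=frame(a,[1,0,0])
p1=plane(w,215+222/7,150+280/7,E,a);p2=plane(w,215+356/7,150+262/7,E,a); d=p2-p1; print("len",np.linalg.norm(d),"hole dir",d/np.linalg.norm(d),"err E",(p1+p2)/2-E)
np.savez("axis.npz",E=E,a=a,hx=d/np.linalg.norm(d))
s0,p,r=obs(); print("hole in tool axes",r.inv().apply(d))
seat=E-.043*a
delta(seat+.045*a, r)
print("tool z vs -a:"); 
tx=r.apply([1,0,0]); delta(seat-.003*a+.06*a, frame(-a,tx))
E
```

```text
[0.60283525 0.00763929 0.23479651 0.02585732] [-0.81 -0.09  0.11 -0.55  0.91 -0.87 -1.02 -2.63 -0.29 -0.23  0.11  0.15
 -0.38]
len 0.01724903849302131 hole dir [0.85914482 0.13405936 0.49386057] err E [ 0.00076454 -0.00019416  0.00044416]
hole in tool axes [2.34533839e-03 1.70888029e-02 3.91464159e-05]
dpos [0.0024 0.0007 0.0724] drot [0. 0. 0.]
tool z vs -a:
dpos [0.0025 0.0007 0.0604] drot [ 0.06 -0.49 -0.  ]
```

```bash
python3 - <<'E'
from h import *
w=cam("wrist");k=.64
p=[onz(w,303*k,178*k,.02),onz(w,297.5*k,315*k,.02)]; d=p[0]-p[1]; print(p,d,"edge az",np.arctan2(d[0],d[1]) if 0 else np.degrees(np.arctan2(d[1],d[0])))
z=np.load("axis.npz");E=z["E"]
for phi in (.026,.06,.09):
    a=np.array([-.5*np.cos(phi),.5*np.sin(phi),.75**.5]); s,pp,r=obs(); print(phi); delta(E-.048*a+.055*a,frame(-a,r.apply([1,0,0])))
E
```

```text
[array([0.62417473, 0.07221539, 0.02      ]), array([ 0.61139035, -0.0600126 ,  0.02      ])] [0.01278438 0.13222799 0.        ] edge az 84.47755835474894
0.026
dpos [0.0023 0.0006 0.0673] drot [ 0.07 -0.5  -0.  ]
0.06
dpos [0.0024 0.0006 0.0673] drot [ 0.1  -1.48 -0.  ]
0.09
dpos [0.0025 0.0007 0.0674] drot [ 0.16 -2.33 -0.  ]
```

```bash
python3 - <<'E'
from h import *
z=np.load("axis.npz");E=z["E"];phi=.075
a=np.array([-.5*np.cos(phi),.5*np.sin(phi),.75**.5]); np.savez("axis.npz",E=E,a=a,hx=z["hx"])
s,pp,r=obs(); T=frame(-a,r.apply([1,0,0])); delta(E+.012*a,T*R.from_euler("z",-130,degrees=True)); delta(E+.012*a,T*R.from_euler("z",-65,degrees=True))
E
```

```text
dpos [0.0026 0.0007 0.0624] drot [   2.23   -0.86 -129.99]
dpos [0.0026 0.0007 0.0624] drot [  1.19  -1.62 -65.  ]
```

Emit:
arm_command(delta_rot=[[1.2,-1.6,-65],[1.2,-1.6,-65],[1.2,-1.6,-65],[1.2,-1.6,-65],[1.2,-1.6,-65],[1.2,-1.6,-65],[1.2,-1.6,-65],[1.2,-1.6,-65],[1.2,-1.6,-65],[2.2,-0.9,-130],[2.2,-0.9,-130],[2.2,-0.9,-130]], delta_pos=[[0.0026,0.0007,0.03],[0.0026,0.0007,0.062],[0.0026,0.0007,0.062],[0.0026,0.0007,0.062],[0.0026,0.0007,0.062],[0.0026,0.0007,0.062],[0.0026,0.0007,0.062],[0.0026,0.0007,0.062],[0.0026,0.0007,0.062],[0.0026,0.0007,0.062],[0.0026,0.0007,0.062],[0.0026,0.0007,0.062]], gripper=[-1,-1,-1,-1,-1,-1,-1,-1,-1,-1,-1,-1])

```text
time: 3.23
position: [0.5969, 0.0087, 0.2456]
tool_rot: [0.036, 0.965, -0.009, 0.259]
ft_force: [0.2, -0.1, 0.3]
grip_width: 0.087
grip_force: 0.0
```

```bash
python3 - <<'E'
from h import *
z=np.load("axis.npz");E=z["E"];a=z["a"]
s,pp,r=obs();print(s["q"]); delta(E+.012*a,frame(-a,[0,1,0])*R.from_euler("z",-130,degrees=True))
c=cam("wrist"); print(proj(c,E),proj(c,E-.067*a)); cv2.imwrite("pics/w2.png",cv2.resize(c["pixels"],(800,600),interpolation=cv2.INTER_CUBIC))
E
```

```text
[-0.21151036  0.2618788   1.8876297   0.15036694  0.47720054 -1.82218992]
dpos [ 0.0002 -0.0006  0.0004] drot [ 4.000e-02  2.000e-02 -4.377e+01]
(np.float64(252.86057062960776), np.float64(211.87926236496477)) (np.float64(253.22739805892593), np.float64(188.93210685450788))
```

View pics/w2.png

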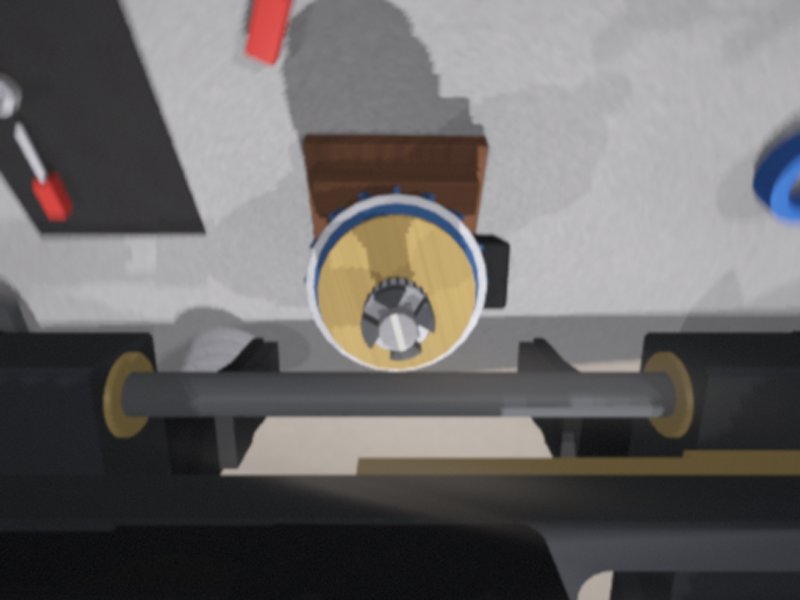

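The shaft end is at (398,332) in the wrist view, within about 1 mm of prediction, and the brass disc is centred at (397,290). I'll finish the rotation, descend and grip.

Emit:
arm_command(delta_rot=[[0,0,-22],[0,0,-44],[0,0,-44],[0,0,-44],[0,0,-44],[0,0,-44],[0,0,-44],[0,0,-44],[0,0,-44],[0,0,-44]], delta_pos=[[0,0,0],[0,0,0],[0,0,0],[0,0,0],[0,0,0],[0,0,0],[0,0,0],[0,0,0.03],[0,0,0.06],[0,0,0.06]], gripper=[-1,-1,-1,-1,-1,-1,-1,-1,-1,-1])

```text
time: 4.12
position: [0.6264, 0.0065, 0.1889]
tool_rot: [-0.323, 0.911, -0.102, 0.234]
ft_force: [-0.6, -0.2, -1.1]
grip_width: 0.0872
grip_force: 0.0
```

Emit:
arm_command(delta_rot=[[0,0,0],[0,0,0],[0,0,0],[0,0,0],[0,0,0],[0,0,0],[0,0,0],[0,0,0]], delta_pos=[[0,0,0],[0,0,0],[0,0,0],[0,0,0],[0,0,0],[0,0,0],[0,0,0],[0,0,0]], gripper=[0.3,0.6,0.6,1,1,1,1,1], grip_force=15)

```text
time: 4.78
position: [0.6268, 0.0068, 0.1941]
tool_rot: [-0.325, 0.909, -0.105, 0.237]
ft_force: [0.0, -0.6, -0.2]
grip_width: 0.0418
grip_force: 0.0
```

```bash
python3 - <<'E'
from h import *
z=np.load("axis.npz");E=z["E"];a=z["a"]
s,p,r=obs();print(s["q"],s["ft_force"],s["moment"],s["grip_width"],s["grip_force"]); print("tool F",r.inv().apply(s["ft_force"]),"M",r.inv().apply(s["moment"])); delta(E-.048*a,frame(-a,r.apply([1,0,0])))
E
```

```text
[-0.20173014  0.38448261  1.88135499  0.18301461  0.36056359 -2.61341382] [ 0.00318012 -0.57847656 -0.18831414] [ 0.15117364  0.22010396 -0.01194861] 0.041836265865645 0.0
tool F [ 0.43698988 -0.38031577  0.18576117] M [-0.23898372  0.09099683  0.07777114]
dpos [ 0.001  -0.0004  0.0008] drot [0.01 0.07 0.  ]
```

Emit:
arm_command(delta_rot=[[0,0,0],[0,0,0],[0,0,0],[0,0,0]], delta_pos=[[0,0,0],[0,0,0],[0,0,0],[0,0,0]], gripper=[1,1,1,1])

```text
time: 5.12
position: [0.6267, 0.0069, 0.1937]
tool_rot: [-0.325, 0.91, -0.105, 0.237]
ft_force: [-0.9, 1.0, 2.0]
grip_width: 0.0327
grip_force: 15.0
```

```bash
cat >> h.py <<'E'
def st():
    z=np.load("axis.npz");E=z["E"];a=z["a"]
    s,p,r=obs();print("q6",s["q"][5].round(3) if hasattr(s["q"],'round') else round(s["q"][5],3),"w,f",s["grip_width"],s["grip_force"],"toolF",r.inv().apply(s["ft_force"]).round(2),"M",r.inv().apply(s["moment"]).round(3),"E in tool",r.inv().apply(E-p).round(4),"a",r.inv().apply(a).round(4))
E
python3 -c "
from h import *
st()"
```

```text
q6 -2.614 w,f 0.03273074979301056 15.001874738372862 toolF [-0.74  0.56 -2.23] M [-0.41   0.002  0.087] E in tool [ 0.0008 -0.0007 -0.0475] a [-7.e-04  9.e-04 -1.e+00]
```

Emit:
arm_command(delta_rot=[[0,0,7],[0,0,14],[0,0,21],[0,0,28],[0,0,35],[0,0,42],[0,0,49],[0,0,56],[0,0,63],[0,0,70],[0,0,77],[0,0,84]], delta_pos=[[0,0,0.0001],[0,0,0.0002],[0,0,0.0002],[0,0,0.0003],[0,0,0.0004],[0,0,0.0005],[0,0,0.0005],[0,0,0.0006],[0,0,0.0007],[0,0,0.0008],[0,0,0.0009],[0,0,0.0009]], gripper=[1,1,1,1,1,1,1,1,1,1,1,1], grip_force=20)

```text
time: 6.12
position: [0.6271, 0.0056, 0.1929]
tool_rot: [0.369, 0.892, 0.081, 0.246]
ft_force: [-2.4, -3.9, 2.0]
grip_width: 0.0321
grip_force: 20.0
```

```bash
python3 -c "
from h import *
st()"
```

```text
q6 -1.142 w,f 0.03212869120016235 19.99815747141838 toolF [-2.03 -3.61 -2.74] M [ 0.908 -0.244 -0.07 ] E in tool [ 0.0002  0.     -0.0485] a [-5.e-04 -3.e-04 -1.e+00]
```

Emit:
arm_command(delta_rot=[[0,0,7],[0,0,14],[0,0,21],[0,0,28],[0,0,35],[0,0,42],[0,0,49],[0,0,56],[0,0,63],[0,0,70],[0,0,77],[0,0,84]], delta_pos=[[0,0,0.0001],[0,0,0.0002],[0,0,0.0002],[0,0,0.0003],[0,0,0.0004],[0,0,0.0005],[0,0,0.0005],[0,0,0.0006],[0,0,0.0007],[0,0,0.0008],[0,0,0.0009],[0,0,0.0009]], gripper=[1,1,1,1,1,1,1,1,1,1,1,1])

```text
time: 7.12
position: [0.6265, 0.0054, 0.1915]
tool_rot: [0.872, 0.416, 0.224, 0.129]
ft_force: [-4.0, -5.5, 1.7]
grip_width: 0.0327
grip_force: 20.0
```

```bash
python3 -c "
from h import *
st()"
```

```text
q6 0.323 w,f 0.03270992689268094 19.99258347786963 toolF [-6.09  1.45 -3.28] M [-0.174 -1.407 -0.114] E in tool [ 0.0009  0.0006 -0.0494] a [-0.0017 -0.0013 -1.    ]
```

Emit:
arm_command(delta_rot=[[0,0,7],[0,0,14],[0,0,21],[0,0,28],[0,0,35],[0,0,42],[0,0,49],[0,0,56],[0,0,63],[0,0,70],[0,0,77],[0,0,84]], delta_pos=[[0,0,0.0001],[0,0,0.0002],[0,0,0.0002],[0,0,0.0003],[0,0,0.0004],[0,0,0.0005],[0,0,0.0005],[0,0,0.0006],[0,0,0.0007],[0,0,0.0008],[0,0,0.0009],[0,0,0.0009]], gripper=[1,1,1,1,1,1,1,1,1,1,1,1])

```text
time: 8.12
position: [0.6265, 0.0066, 0.1903]
tool_rot: [0.927, -0.274, 0.251, -0.055]
ft_force: [-2.6, -1.1, 1.5]
grip_width: 0.0325
grip_force: 20.0
```

```bash
python3 -c "
from h import *
st()"
```

```text
q6 1.789 w,f 0.032499840725123706 19.995250767096877 toolF [-0.62  1.78 -2.58] M [-0.717 -0.515 -0.06 ] E in tool [ 0.0017 -0.0002 -0.0503] a [-3.6e-03  9.0e-04 -1.0e+00]
```

Emit:
arm_command(delta_rot=[[0,0,7],[0,0,14],[0,0,21],[0,0,28],[0,0,35],[0,0,42],[0,0,49],[0,0,49]], delta_pos=[[0,0,0.0001],[0,0,0.0002],[0,0,0.0002],[0,0,0.0003],[0,0,0.0004],[0,0,0.0005],[0,0,0.0005],[0,0,0.0005]], gripper=[1,1,1,1,1,1,1,1])

```text
time: 8.78
position: [0.6274, 0.0071, 0.1902]
tool_rot: [0.73, -0.632, 0.206, -0.154]
ft_force: [-1.7, 1.7, 0.5]
grip_width: 0.0325
grip_force: 20.0
```

```bash
python3 -c "
from h import *
st()"
```

```text
q6 2.64 w,f 0.03252808542586129 20.001243324950337 toolF [-1.81  0.99 -1.31] M [-0.588 -0.449  0.145] E in tool [ 0.0014 -0.0006 -0.0509] a [-0.0021  0.0019 -1.    ]
```

Emit:
arm_command(delta_rot=[[0,0,0],[0,0,0],[0,0,0],[0,0,-7],[0,0,-14],[0,0,-75],[0,0,-75],[0,0,-75],[0,0,-75],[0,0,-75],[0,0,-75],[0,0,-75]], delta_pos=[[0,0,0],[0,0,0],[0,0,0],[0.001,-0.0005,0],[0.001,-0.0005,0],[0.001,-0.0005,0],[0.001,-0.0005,0],[0.001,-0.0005,0],[0.001,-0.0005,0],[0.001,-0.0005,0],[0.001,-0.0005,0],[0.001,-0.0005,0]], gripper=[-0.15,-0.15,-0.15,-0.15,-0.15,-0.15,-0.15,-0.15,-0.15,-0.15,-0.15,-0.15])

```text
time: 9.78
position: [0.6295, 0.0054, 0.1915]
tool_rot: [0.955, -0.144, 0.259, -0.02]
ft_force: [0.7, -0.5, 0.2]
grip_width: 0.05
grip_force: 0.0
```

Emit:
arm_command(delta_rot=[[0,0,-75],[0,0,-75],[0,0,-75],[0,0,-75],[0,0,-75],[0,0,-75],[0,0,-75],[0,0,-75],[0,0,-75],[0,0,-75],[0,0,-75],[0,0,-75]], delta_pos=[[0,0,0],[0,0,0],[0,0,0],[0,0,0],[0,0,0],[0,0,0],[0,0,0],[0,0,0],[0,0,0],[0,0,0],[0,0,0],[0,0,0]], gripper=[-0.15,-0.15,-0.15,-0.15,-0.15,-0.15,-0.15,-0.15,-0.15,-0.15,-0.15,-0.15])

```text
time: 10.78
position: [0.6294, 0.0055, 0.1915]
tool_rot: [0.846, 0.465, 0.217, 0.141]
ft_force: [-0.1, 0.6, 0.1]
grip_width: 0.05
grip_force: 0.0
```

```bash
python3 -c "
from h import *
st()"
```

```text
q6 0.205 w,f 0.05000933463268325 0.0 toolF [ 0.51 -0.37 -0.13] M [ 0.226 -0.142  0.042] E in tool [-0.0005 -0.0013 -0.0509] a [ 1.e-03  5.e-04 -1.e+00]
```

Emit:
arm_command(delta_rot=[[0,0,0],[0,0,0],[0,0,0],[0,0,0],[0,0,0],[0,0,0],[0,0,7],[0,0,14],[0,0,21],[0,0,28]], delta_pos=[[0,-0.001,0],[0,-0.001,0],[0,-0.001,0],[0,-0.001,0],[0,-0.001,0],[0,-0.001,0],[0,-0.001,0.0001],[0,-0.001,0.0001],[0,-0.001,0.0002],[0,-0.001,0.0003]], gripper=[1,1,1,1,1,1,1,1,1,1], grip_force=20)

```text
time: 11.62
position: [0.6282, 0.0063, 0.1904]
tool_rot: [0.935, 0.243, 0.245, 0.083]
ft_force: [-0.4, 0.2, 0.3]
grip_width: 0.0322
grip_force: 20.0
```

```bash
python3 -c "
from h import *
st()"
```

```text
q6 0.702 w,f 0.032226197975498916 19.99620169401169 toolF [-0.13 -0.25 -0.44] M [ 0.163 -0.331 -0.089] E in tool [-0.0001  0.0005 -0.0511] a [ 3.e-04 -8.e-04 -1.e+00]
```

Emit:
arm_command(delta_rot=[[0,0,5],[0,0,10],[0,0,15],[0,0,20]], delta_pos=[[0,0,0],[0,0,0.0001],[0,0,0.0001],[0,0,0.0002]], gripper=[1,1,1,1])

```text
time: 11.95
position: [0.6284, 0.0061, 0.1903]
tool_rot: [0.963, 0.078, 0.256, 0.04]
ft_force: [-1.5, -0.7, -0.7]
grip_width: 0.0326
grip_force: 20.0
```

```bash
python3 -c "
from h import *
st()"
```

```text
q6 1.049 w,f 0.0326114764644175 20.00149419531226 toolF [-1.74  0.37 -0.1 ] M [-0.12  -0.471 -0.049] E in tool [ 0.      0.0003 -0.0513] a [ 1.e-04 -6.e-04 -1.e+00]
```

Emit:
arm_command(delta_rot=[[0,0,5],[0,0,10],[0,0,15],[0,0,20]], delta_pos=[[0,0,0],[0,0,0.0001],[0,0,0.0001],[0,0,0.0002]], gripper=[1,1,1,1])

```text
time: 12.28
position: [0.6284, 0.0059, 0.1901]
tool_rot: [0.962, -0.09, 0.259, -0.005]
ft_force: [-0.9, -1.4, 1.0]
grip_width: 0.0324
grip_force: 20.0
```

```bash
python3 -c "
from h import *
st()"
```

```text
q6 1.398 w,f 0.032441375885414375 20.00239061191678 toolF [ 0.03  1.5  -1.27] M [-0.308 -0.436 -0.11 ] E in tool [ 0.0001  0.0001 -0.0515] a [-2.e-04 -4.e-04 -1.e+00]
```

Emit:
arm_command(delta_rot=[[0,0,5],[0,0,10],[0,0,15],[0,0,20]], delta_pos=[[0,0,0],[0,0,0.0001],[0,0,0.0001],[0,0,0.0002]], gripper=[1,1,1,1])

```text
time: 12.62
position: [0.6301, 0.0048, 0.1911]
tool_rot: [0.931, -0.255, 0.256, -0.049]
ft_force: [-0.7, -6.7, 2.1]
grip_width: 0.0324
grip_force: 20.0
```

```bash
python3 -c "
from h import *
st()"
```

```text
q6 1.745 w,f 0.03243994279780169 20.02023719251156 toolF [ 3.75  5.71 -1.88] M [-1.097  0.329 -0.455] E in tool [-0.0018  0.0001 -0.0515] a [ 4.1e-03 -4.0e-04 -1.0e+00]
```

Emit:
arm_command(delta_rot=[[0,0,4],[0,0,8],[0,0,8]], delta_pos=[[0,0,0],[0,0,0],[0,0,0]], gripper=[1,1,1])

```text
time: 12.87
position: [0.6301, 0.0043, 0.1912]
tool_rot: [0.911, -0.319, 0.252, -0.066]
ft_force: [-1.0, -6.1, 1.4]
grip_width: 0.0319
grip_force: 20.0
```

```bash
python3 -c "
from h import *
st()"
```

```text
q6 1.884 w,f 0.03191084251743417 20.006614504382014 toolF [ 3.64  4.92 -1.51] M [-1.027  0.317 -0.216] E in tool [-0.0021  0.     -0.0514] a [ 4.3e-03 -7.0e-04 -1.0e+00]
```

Emit:
arm_command(delta_rot=[[0,0,0],[0,0,0],[0,0,0],[0,0,0],[0,0,0],[0,0,0],[0,0,0],[0,0,0]], delta_pos=[[0,0,0],[0,0,0],[0,0,0],[-0.001,0,-0.03],[-0.001,0,-0.06],[-0.001,0,-0.09],[-0.001,0,-0.09],[-0.001,0,-0.09]], gripper=[-0.2,-0.2,-0.2,-0.2,-0.2,-0.2,-0.2,-0.2])

```text
time: 13.53
position: [0.5834, 0.0104, 0.2694]
tool_rot: [0.911, -0.318, 0.252, -0.068]
ft_force: [0.9, -0.5, -0.9]
grip_width: 0.0522
grip_force: 0.0
```

```bash
python3 - <<'E'
from h import *
st(); z=np.load("axis.npz");E=z["E"];a=z["a"]
c=cam("wrist"); np.savez("w3.npz",**{k:v for k,v in c.items()}); u,v=proj(c,E);print(u,v); u,v=int(u),int(v); print(u,v)
im=c["pixels"][v-37:v+38,u-40:u+40]; cv2.imwrite("pics/c3.png",cv2.resize(im,None,fx=8,fy=8,interpolation=cv2.INTER_CUBIC))
E
```

```text
q6 1.925 w,f 0.05221235763480612 0.0 toolF [0.56 0.18 1.23] M [-0.181 -0.255 -0.047] E in tool [0.0003 0.0014 0.0398] a [ 0.0026 -0.0029 -1.    ]
257.39674405242783 201.47409412231747
257 201
```

View pics/c3.png

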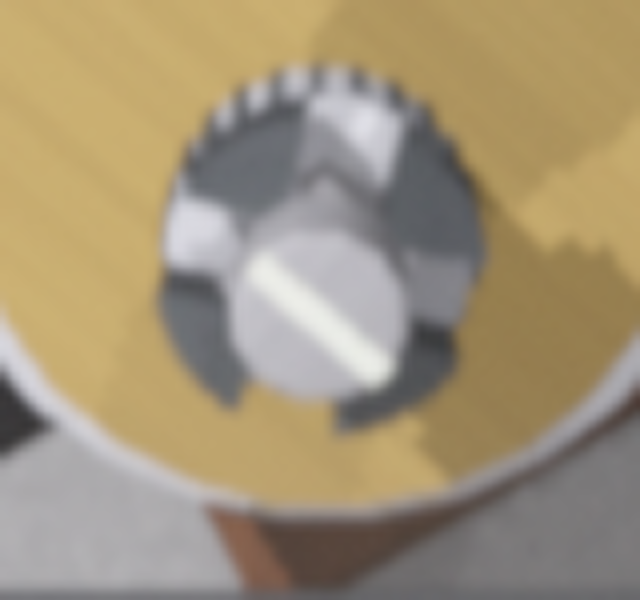

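The shaft end is at crop (319,314), with the stripe from (262,265) to (376,375). The slot centres are at the top (352,111), bottom (288,418), left (172,245) and right (468,305). I'll cast these onto their planes to get the angle.

```bash
python3 - <<'E'
from h import *
c=dict(np.load("w3.npz")); z=np.load("axis.npz");E=z["E"];a=z["a"]
px=lambda u,v:(257-40+(u+.5)/8-.5,201-37+(v+.5)/8-.5)
o,d=ray(c,*px(319,314)); Ew=plane(c,*px(319,314),E,a); print("E seen-E",Ew-E)
f=frame(a,[1,0,0]); T=Ew-.014*a
def ang(p,q,P): return np.degrees(np.arctan2(*(f.inv().apply(plane(c,*px(*q),P,a)-plane(c,*px(*p),P,a))[[1,0]])))
print("stripe",ang((262,265),(376,375),Ew)%180,"LR",ang((172,245),(468,305),T)%180,"TB",ang((352,111),(288,418),T)%180)
C=f.inv().apply(plane(c,*px(319,314),Ew,a)-Ew)
# dark-mask phase
im=c["pixels"]; g=cv2.cvtColor(im,cv2.COLOR_BGR2GRAY).astype(float); sat=cv2.cvtColor(im,cv2.COLOR_BGR2HSV)[...,1]
th=[];
for v in range(165,240):
  for u in range(217,297):
    q=f.inv().apply(plane(c,u,v,T,a)-T); r=np.hypot(q[0],q[1])
    if .0115<r<.016: th.append((np.degrees(np.arctan2(q[1],q[0]))%360,g[v,u],sat[v,u]))
th=np.array(th)
for b in range(0,360,10):
    m=(th[:,0]>=b)&(th[:,0]<b+10); print(b,int(th[m,1].mean()),end="; ")
m=(th[:,1]<125)&(th[:,2]<70); ph=np.angle(np.exp(4j*np.radians(th[m,0])).sum())/4; print("\nslot phase",(np.degrees(ph)+45)%90)
print("hx az in f",np.degrees(np.arctan2(*f.inv().apply(z["hx"])[[1,0]])))
E
```

```text
E seen-E [-0.00032344  0.0012625  -0.00024083]
stripe 5.760035792462418 LR 39.01266427073736 TB 129.53741132868012
0 108; 10 145; 20 211; 30 207; 40 177; 50 94; 60 105; 70 108; 80 109; 90 114; 100 125; 110 164; 120 167; 130 168; 140 147; 150 127; 160 133; 170 126; 180 98; 190 74; 200 79; 210 124; 220 129; 230 122; 240 96; 250 92; 260 93; 270 93; 280 112; 290 177; 300 176; 310 148; 320 135; 330 111; 340 108; 350 107; 
slot phase 37.54760986897771
hx az in f 6.464660976676226
```

Emit:
arm_command(delta_rot=[[0,0,0],[0,0,0],[0,0,0],[0,0,0],[0,0,0],[0,0,0],[0,0,0],[0,0,0],[0,0,0],[0,0,0],[0,0,0]], delta_pos=[[0.0003,0.0014,0.03],[0.0003,0.0012,0.06],[0.0003,0.0012,0.09],[0.0003,0.0012,0.09],[0.0003,0.0012,0.09],[0.0003,0.0012,0.09],[0.0003,0.0012,0.09],[0.0003,0.0012,0.09],[0.0003,0.0012,0.09],[0.0003,0.0012,0.09],[0.0003,0.0012,0.09]], gripper=[-0.2,-0.2,-0.2,-0.2,1,1,1,1,1,1,1], grip_force=25)

```text
time: 14.5
position: [0.6278, 0.0058, 0.1909]
tool_rot: [0.912, -0.319, 0.251, -0.068]
ft_force: [-3.6, 0.9, 4.7]
grip_width: 0.0311
grip_force: 29.8
```

```bash
python3 -c "
from h import *
st()"
```

```text
q6 1.877 w,f 0.03112977830127579 29.842671040532878 toolF [-1.05 -0.07 -5.88] M [-0.069 -0.338  0.186] E in tool [ 0.0003 -0.0002 -0.0505] a [ 0.0016 -0.0022 -1.    ]
```

Emit:
arm_command(delta_rot=[[0,0,-6],[0,0,-12],[0,0,-18],[0,0,-24],[0,0,-30],[0,0,-36],[0,0,-42],[0,0,-48],[0,0,-54],[0,0,-57],[0,0,-57],[0,0,-57]], delta_pos=[[0,0,-0.0001],[0,0,-0.0001],[0,0,-0.0002],[0,0,-0.0003],[0,0,-0.0003],[0,0,-0.0004],[0,0,-0.0005],[0,0,-0.0005],[0,0,-0.0006],[0,0,-0.0006],[0,0,-0.0006],[0,0,-0.0006]], gripper=[1,1,1,1,1,1,1,1,1,1,1,1])

```text
time: 15.5
position: [0.6275, 0.0062, 0.1914]
tool_rot: [0.953, 0.155, 0.253, 0.06]
ft_force: [-2.9, 1.9, 6.3]
grip_width: 0.0312
grip_force: 29.9
```

```bash
python3 -c "
from h import *
st()"
```

```text
q6 0.882 w,f 0.03120793412821409 29.927117407059995 toolF [ 1.17 -1.31 -7.  ] M [ 0.44  -0.13  -0.013] E in tool [ 0.0002  0.0005 -0.0499] a [ 2.8e-03 -2.0e-04 -1.0e+00]
```

Emit:
arm_command(delta_rot=[[0,0,0],[0,0,0],[0,0,0],[0,0,0],[0,0,0],[0,0,0],[0,0,0],[0,0,0]], delta_pos=[[0,0,0],[0,0,0],[0,0,0],[0,0,-0.03],[0,0,-0.06],[0,0,-0.09],[0,0,-0.09],[0,0,-0.09]], gripper=[-0.2,-0.2,-0.2,-0.2,-0.2,-0.2,-0.2,-0.2])

```text
time: 16.17
position: [0.5827, 0.0088, 0.2696]
tool_rot: [0.953, 0.155, 0.253, 0.061]
ft_force: [-0.5, 0.6, -0.2]
grip_width: 0.0522
grip_force: 0.0
```

```bash
python3 - <<'E'
from h import *
st(); z=np.load("axis.npz");E=z["E"];a=z["a"]
c=cam("wrist"); np.savez("w4.npz",**{k:v for k,v in c.items()}); u,v=proj(c,E); u,v=int(u),int(v); print(u,v)
im=c["pixels"][v-37:v+38,u-40:u+40]; cv2.imwrite("pics/c4.png",cv2.resize(im,None,fx=8,fy=8,interpolation=cv2.INTER_CUBIC))
E
```

```text
q6 0.925 w,f 0.05217374879389044 0.0 toolF [-0.34 -0.7  -0.16] M [ 0.121 -0.278  0.018] E in tool [ 0.     -0.0003  0.0402] a [ 0.0035  0.0011 -1.    ]
254 202
```

View pics/c4.png

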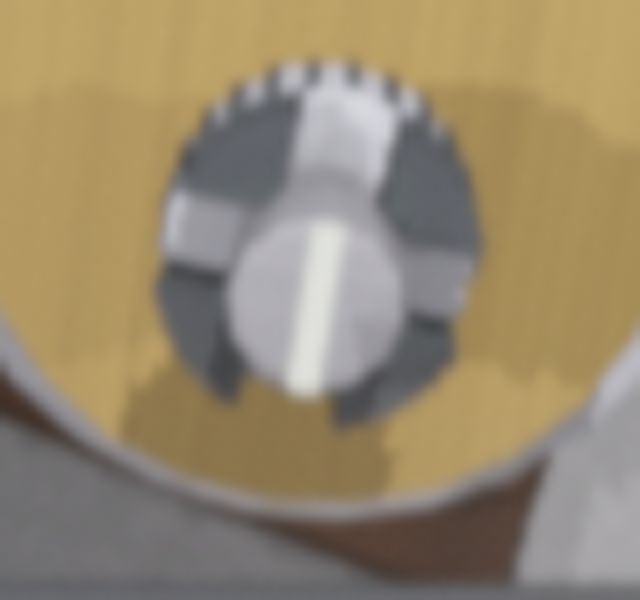

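The stripe runs from (326,222) to (303,392). The slot centres are at the top (348,108), bottom (287,413), left (170,240) and right (466,303). I'll check what misalignment is left.

```bash
python3 - <<'E'
from h import *
c=dict(np.load("w4.npz")); z=np.load("axis.npz");E=z["E"];a=z["a"]
px=lambda u,v:(254-40+(u+.5)/8-.5,202-37+(v+.5)/8-.5)
Ew=plane(c,*px(316,308),E,a); print("E seen-E",Ew-E); f=frame(a,[1,0,0]); T=Ew-.0134*a
L=lambda u,v,P:f.inv().apply(plane(c,*px(u,v),P,a)-P)[:2]*1000
def ang(p,q,P): return np.degrees(np.arctan2(*(L(*q,P)-L(*p,P))[[1,0]]))%180
g=cv2.cvtColor(c["pixels"],cv2.COLOR_BGR2GRAY)
b=cv2.inRange(cv2.cvtColor(c["pixels"],cv2.COLOR_BGR2HSV),(15,8,205),(60,80,255)) 
print("stripe",ang((326,222),(303,392),Ew),"TB",ang((348,108),(287,413),T),"LR",ang((170,240),(466,303),T))
for n,q in dict(ULr=(300,100),URl=(397,115),LLr=(238,402),LRl=(335,428),ULd=(185,190),LLu=(163,290),URd=(477,258),LRu=(450,345)).items():
    l=L(*q,T); print(n,l.round(1),"r",np.hypot(*l).round(1),"ang",np.degrees(np.arctan2(l[1],l[0])).round(1))
E
```

```text
E seen-E [-0.00075149  0.00100216 -0.00047601]
stripe 10.333170312146848 TB 6.8282197152250035 LR 95.3501105848288
ULr [16.8  7.1] r 18.2 ang 23.0
URl [18.3 -2.8] r 18.5 ang -8.6
LLr [-16.    3.5] r 16.4 ang 167.6
LRl [-15.7  -7.1] r 17.2 ang -155.7
ULd [ 4.2 15.5] r 16.1 ang 74.9
LLu [-6.7 14.6] r 16.1 ang 114.8
URd [  6.5 -15.4] r 16.7 ang -67.1
LRu [ -3.3 -15.7] r 16.0 ang -101.8
```

```bash
python3 - <<'E'
from h import *
z=np.load("axis.npz");E=z["E"];a=z["a"];f=frame(a,[1,0,0])
for n,(u0,v0),rad in (("w1",(256.1,188.6),9),("w3",(256.9,203.3),10.5),("w4",(253.5,203.5),10.5)):
    c=dict(np.load(n+".npz")); im=c["pixels"].astype(float); v,u=np.mgrid[:384,:512]
    g=im[...,2]-0.35*im[...,0]*0; m=np.hypot(u-u0,v-v0)<rad
    # stripe is creamier & brighter than steel: use G channel above disc median
    G=im[...,1]; W=np.clip(G-(np.median(G[m])+12),0,None)*m; y,x=np.nonzero(W); w=W[y,x]
    P=np.array([f.inv().apply(plane(c,i,j,E,a)-E)[:2] for i,j in zip(x,y)])*1000
    mu=np.average(P,axis=0,weights=w); C=np.cov(P.T,aweights=w); e,V=np.linalg.eigh(C); d=V[:,1]
    print(n,len(w),mu.round(2),np.sqrt(e).round(2),"ang",np.degrees(np.arctan2(d[1],d[0]))%180)
E
```

```text
w1 79 [0.35 0.62] [0.91 4.42] ang 9.030951760423363
w3 99 [-0.47  1.7 ] [0.89 4.6 ] ang 8.95648354424722
w4 100 [-0.65  1.1 ] [0.89 4.6 ] ang 8.53263779836891
```

Emit:
arm_command(delta_rot=[[0,0,0],[0,0,0],[0,0,0],[0,0,0],[0,0,0],[0,0,0],[0,0,0],[0,0,0],[0,0,0],[0,0,-1.5],[0,0,-3],[0,0,-3]], delta_pos=[[0,0,0.03],[0,0,0.06],[0,0,0.09],[0,0,0.09],[0,0,0.09],[0,0,0.09],[0,0,0.09],[0,0,0.09],[0,0,0.09],[0,0,0.09],[0,0,0.09],[0,0,0.09]], gripper=[-0.2,-0.2,-0.2,1,1,1,1,1,1,1,1,1])

```text
time: 17.22
position: [0.6271, 0.0059, 0.1907]
tool_rot: [0.949, 0.18, 0.251, 0.067]
ft_force: [1.7, 0.5, -2.8]
grip_width: 0.032
grip_force: 25.0
```

Emit:
arm_command(delta_rot=[[0,0,0],[0,0,0],[0,0,0],[0,0,0],[0,0,0],[0,0,0],[0,0,0],[0,0,0]], delta_pos=[[0,0,0],[0,0,0],[0,0,0],[0,0,-0.03],[0,0,-0.06],[0,0,-0.09],[0,0,-0.09],[0,0,-0.09]], gripper=[-0.2,-0.2,-0.2,-0.2,-0.2,-0.2,-0.2,-0.2])

```text
time: 17.88
position: [0.5829, 0.0089, 0.2703]
tool_rot: [0.948, 0.18, 0.252, 0.068]
ft_force: [-0.6, -0.6, -0.8]
grip_width: 0.0524
grip_force: 0.0
```

```bash
python3 - <<'E'
from h import *
st(); z=np.load("axis.npz");E=z["E"];a=z["a"]; f=frame(a,[1,0,0])
hx=f.apply([np.cos(np.radians(8.8)),np.sin(np.radians(8.8)),0]); np.savez("axis.npz",E=E,a=a,hx=hx); print("hx",hx)
h=np.array([.645,-.298,.012]); 
# look pose above pin: tool x = +x world or -x
for sx in (1,-1): delta(h+np.array([-.02,0,.16]),frame([0,0,-1],[sx*.993,-sx*.12,0]))
s,p,r=obs(); T=[frame(-a,sx*hx) for sx in (1,-1)]
print([(r.inv()*t).as_rotvec(degrees=True).round(1) for t in T])
E
```

```text
q6 0.873 w,f 0.05237022046472523 0.0 toolF [-1.13  0.17  0.43] M [ 0.093 -0.292  0.03 ] E in tool [-0.0005 -0.0005  0.0407] a [ 0.0046  0.0019 -1.    ]
hx [0.85663135 0.17413859 0.48565264]
dpos [-0.1258  0.2756  0.1175] drot [  6.13 -29.97  27.7 ]
dpos [-0.1258  0.2756  0.1175] drot [  40.2     8.22 -147.02]
[array([ 0.1, -0.3, 12. ]), array([ 4.00e-01,  1.00e-01, -1.68e+02])]
```

Emit:
arm_command(delta_rot=[[6.1,-30,27.7],[6.1,-30,27.7],[6.1,-30,27.7],[6.1,-30,27.7],[6.1,-30,27.7],[6.1,-30,27.7],[6.1,-30,27.7],[6.1,-30,27.7],[6.1,-30,27.7],[6.1,-30,27.7],[6.1,-30,27.7],[6.1,-30,27.7]], delta_pos=[[-0.02,0.035,0],[-0.126,0.276,0.117],[-0.126,0.276,0.117],[-0.126,0.276,0.117],[-0.126,0.276,0.117],[-0.126,0.276,0.117],[-0.126,0.276,0.117],[-0.126,0.276,0.117],[-0.126,0.276,0.117],[-0.126,0.276,0.117],[-0.126,0.276,0.117],[-0.126,0.276,0.117]], gripper=[-0.2,-0.2,-0.2,-0.2,-0.2,-0.2,-0.2,-0.2,-0.2,-0.2,-0.2,-0.2])

```text
time: 18.88
position: [0.6236, -0.2966, 0.1692]
tool_rot: [0.998, -0.06, -0.003, -0.001]
ft_force: [-0.5, 0.8, 0.0]
grip_width: 0.0518
grip_force: 0.0
```

```bash
python3 - <<'E'
from h import *
s,p,r=obs(); print(s["q"],p); h=np.array([.645,-.298,.012]); delta(h+np.array([-.02,0,.16]),frame([0,0,-1],[.993,-.12,0]))
c=cam("wrist"); np.savez("w5.npz",**c); im=c["pixels"].copy(); print(proj(c,h))
hsv=cv2.cvtColor(im,cv2.COLOR_BGR2HSV); m=cv2.inRange(hsv,(0,120,60),(8,255,255))|cv2.inRange(hsv,(172,120,60),(180,255,255))
for k in cv2.findContours(m,cv2.RETR_EXTERNAL,cv2.CHAIN_APPROX_NONE)[0]:
    if cv2.contourArea(k)>60: print(cv2.contourArea(k),cv2.minAreaRect(k))
cv2.imwrite("pics/w5.png",cv2.resize(im,(800,600),interpolation=cv2.INTER_CUBIC))
E
```

```text
[-0.60441981  0.64888024  1.27437944 -0.00220663  1.22411902  1.0862638 ] [ 0.62356516 -0.29659745  0.16923492]
dpos [ 0.0016  0.0012 -0.0028] drot [-0.05  0.35  0.06]
(np.float64(254.18790911079685), np.float64(154.19815238641868))
453.5 ((253.5, 156.0), (32.0, 15.0), 90.0)
```

View pics/w5.png

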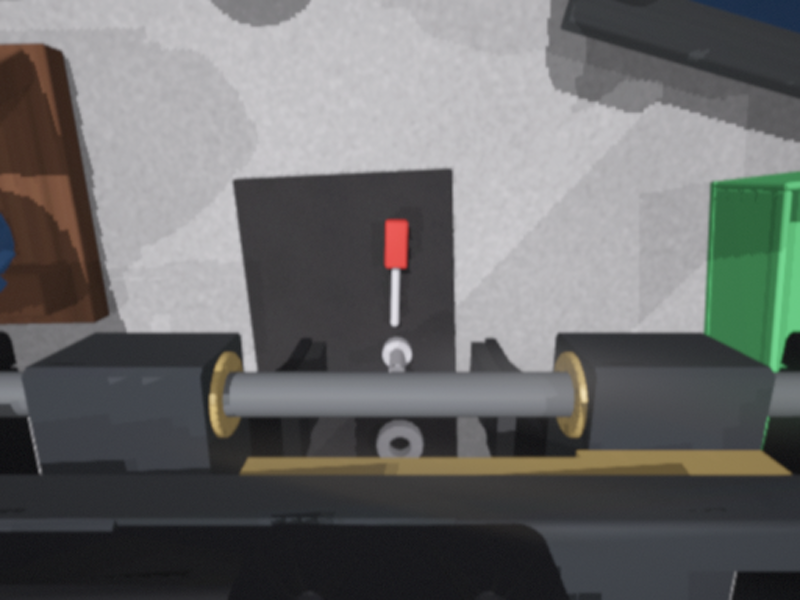

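The pin handle is at (397,244) and the tip at (395,323), with the bolt at (397,353). Tool x is already antiparallel to the pin. Next I'll compute the grasp.

```bash
python3 - <<'E'
from h import *
c=dict(np.load("w5.npz")); k=.64
hsv=cv2.cvtColor(c["pixels"],cv2.COLOR_BGR2HSV); m=cv2.inRange(hsv,(0,120,60),(8,255,255))|cv2.inRange(hsv,(172,120,60),(180,255,255))
m[:, :200]=0; m[:,300:]=0
y,x=np.nonzero(m); print(x.min(),x.max(),y.min(),y.max(),[x[y==i].mean().round(1) for i in range(y.min(),y.max()+1,4)])
e=onz(c,253.3,y.max()+.5,.020); f0=onz(c,253.8,y.min()-.5,.012); tip=onz(c,395*k-.2,325*k,.012)
print("end face",e,"far",f0,"tip",tip, np.linalg.norm(tip[:2]-e[:2]))
H=onz(c,253.5,156,.018); d=tip-H; d[2]=0; d/=np.linalg.norm(d); print("dir",d)
P=e-d*.017; P[2]=.012; print("centre",P, "from tip",tip-.063*d)
P=(P+tip-.063*d)/2; np.savez("pin.npz",P=P,d=d)
G=P.copy(); G[2]=.006
delta(G,frame([0,0,-1],-d))
E
```

```text
246 261 140 172 [np.float64(253.0), np.float64(253.5), np.float64(253.5), np.float64(253.5), np.float64(253.5), np.float64(253.5), np.float64(253.0), np.float64(253.0), np.float64(255.8)]
end face [ 0.62556923 -0.29466975  0.02      ] far [ 0.66153668 -0.29954481  0.012     ] tip [ 0.58130946 -0.28844234  0.012     ] 0.04469572645498701
dir [-0.9905653   0.13704154  0.        ]
centre [ 0.64240884 -0.29699946  0.012     ] from tip [ 0.64371508 -0.29707596  0.012     ]
dpos [ 0.02   -0.0017  0.1638] drot [-0.01  0.3   1.08]
```

Emit:
arm_command(delta_rot=[[0,0.3,1],[0,0.3,1],[0,0.3,1],[0,0.3,1],[0,0.3,1],[0,0.3,1],[0,0.3,1],[0,0.3,1],[0,0.3,1]], delta_pos=[[0.02,-0.0017,0.03],[0.02,-0.0017,0.07],[0.02,-0.0017,0.11],[0.02,-0.0017,0.14],[0.02,-0.0017,0.155],[0.02,-0.0017,0.162],[0.02,-0.0017,0.162],[0.02,-0.0017,0.162],[0.02,-0.0017,0.162]], gripper=[-0.2,-0.2,-0.2,-0.2,-0.2,-0.2,-0.2,-0.2,-0.2], grip_force=20)

```text
time: 19.68
position: [0.6449, -0.2998, 0.0103]
tool_rot: [0.998, -0.069, 0.002, 0.001]
ft_force: [0.4, 0.1, 0.1]
grip_width: 0.0523
grip_force: 0.0
```

Emit:
arm_command(delta_rot=[[0,0,0],[0,0,0],[0,0,0],[0,0,0],[0,0,0],[0,0,0],[0,0,0],[0,0,0]], delta_pos=[[0,0,0],[0,0,0],[0,0,0],[0,0,0],[0,0,0],[0,0,0],[0,0,0],[0,0,0]], gripper=[1,1,1,1,1,1,1,1])

```text
time: 20.35
position: [0.6428, -0.2987, 0.0073]
tool_rot: [0.998, -0.069, -0.0, -0.0]
ft_force: [-0.1, -0.5, -0.0]
grip_width: 0.0069
grip_force: 0.0
```

```bash
python3 - <<'E'
from h import *
s,p,r=obs(); z=np.load("pin.npz"); print(s["grip_width"],s["grip_force"],p,s["ft_force"]); o=r.inv().apply(z["P"]-p); print("pin in tool",o, r.inv().apply(z["d"]))
E
```

```text
0.006931497029004319 0.0 [ 0.64281227 -0.29872837  0.00727977] [-0.07914711 -0.47779711 -0.04846091]
pin in tool [ 1.37615947e-05 -1.70885257e-03 -4.72026461e-03] [-9.99999914e-01  2.93565213e-04  2.91911857e-04]
```

```bash
python3 - <<'E'
from h import *
c=cam("wrist"); s=cam("side"); t=cam("top")
C=np.zeros((600,800,3),np.uint8); C[:384,:512]=c["pixels"]; C[384:584,:400]=cv2.resize(t["pixels"][90:190,290:490],None,fx=2,fy=2)
C[384:584,400:800]=cv2.resize(s["pixels"][140:240,190:390],None,fx=2,fy=2)
cv2.imwrite("pics/c6.png",C); print(obs()[0]["grip_width"])
E
```

```text
0.0014206282326271569
```

View pics/c6.png

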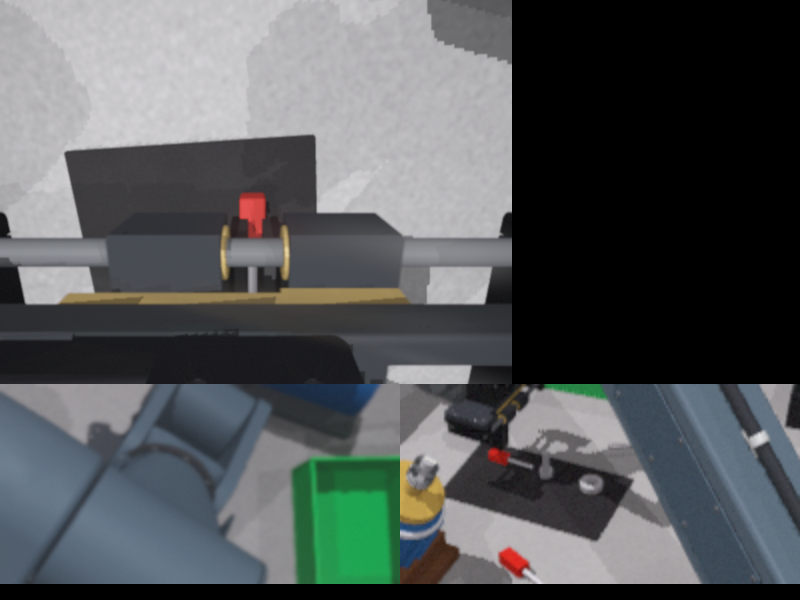

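```bash
python3 - <<'E'
from h import *
s,p,r=obs(); print(s["grip_width"],s["grip_force"],p)
C=cv2.imread("pics/c6.png")[:384,:512]; c=cam("wrist"); D=c["pixels"]
for I in (C,D):
    hsv=cv2.cvtColor(I,cv2.COLOR_BGR2HSV); m=cv2.inRange(hsv,(0,120,40),(8,255,255))|cv2.inRange(hsv,(172,120,40),(180,255,255))
    for v in range(188,245,3):
        x=np.nonzero(m[v])[0]; print(v,(x.min(),x.max()) if len(x) else None,end=" ")
    print()
for P in ((0.6428,-.2987,.02),): print(proj(c,np.array(P)))
z=np.load("pin.npz");P,d=z["P"],z["d"]; print("handle far top",proj(c,P-d*.017+[0,0,.008]),"near top",proj(c,P+d*.017+[0,0,.008]))
g=cv2.cvtColor(D,cv2.COLOR_BGR2GRAY); 
for v in (205,212,220,228,234): print(v,g[v,225:286:3])
E
```

```text
0.0014206282326271569 0.0 [ 0.64285634 -0.29873565  0.00731138]
188 None 191 None 194 (np.int64(241), np.int64(264)) 197 (np.int64(240), np.int64(264)) 200 (np.int64(239), np.int64(265)) 203 (np.int64(239), np.int64(266)) 206 (np.int64(239), np.int64(266)) 209 (np.int64(239), np.int64(265)) 212 (np.int64(239), np.int64(265)) 215 (np.int64(239), np.int64(265)) 218 (np.int64(239), np.int64(265)) 221 (np.int64(247), np.int64(262)) 224 (np.int64(248), np.int64(262)) 227 (np.int64(248), np.int64(262)) 230 (np.int64(248), np.int64(262)) 233 (np.int64(248), np.int64(262)) 236 (np.int64(248), np.int64(261)) 239 None 242 None 
188 None 191 None 194 (np.int64(241), np.int64(264)) 197 (np.int64(240), np.int64(264)) 200 (np.int64(239), np.int64(265)) 203 (np.int64(239), np.int64(266)) 206 (np.int64(239), np.int64(266)) 209 (np.int64(239), np.int64(265)) 212 (np.int64(239), np.int64(265)) 215 (np.int64(239), np.int64(265)) 218 (np.int64(244), np.int64(265)) 221 (np.int64(253), np.int64(256)) 224 (np.int64(253), np.int64(256)) 227 (np.int64(253), np.int64(256)) 230 (np.int64(253), np.int64(256)) 233 (np.int64(253), np.int64(256)) 236 (np.int64(253), np.int64(256)) 239 None 242 None 
(np.float64(255.52221943315047), np.float64(225.54290414385048))
handle far top (np.float64(252.74474167292976), np.float64(198.94403015029283)) near top (np.float64(252.84094530752444), np.float64(250.89255527235815))
205 [ 62  61  62  62  63 112 126 126 124 124 124 116 112  91  34  53  55  56
  60  59  60]
212 [ 57  56  58  59  62 110 125 124 124 124 123 120 112  89  39  52  56  55
  57  60  60]
220 [53 52 54 52 38 35 36 51 51 60 97 54 53 49 37 37 44 55 55 56 56]
228 [ 54  54  54 113 125  40  40  48  49  52  76  50  52  50  41  62 143  76
  58  58  58]
234 [ 59  59  59 155 133  44  36  40  41  47  77  44  44  43  41  75 158 116
  63  64  65]
```

```bash
python3 - <<'E'
from h import *
c=cam("side"); s,p,r=obs(); print("TCP",np.round(proj(c,p),1),"19 behind",np.round(proj(c,p+[0,0,.019]),1),"+60",np.round(proj(c,p+[0,0,.06]),1))
z=np.load("pin.npz");P,d=z["P"],z["d"]; print("P",proj(c,P),"near",proj(c,P+.017*d),"far",proj(c,P-.017*d),"tip",proj(c,P+.063*d))
I=c["pixels"]; hsv=cv2.cvtColor(I,cv2.COLOR_BGR2HSV)
for v in range(150,190):
    print(v,"".join("R" if (h<9 or h>171) and sa>110 else ("#" if va<45 else "+" if va<75 else "-" if va<120 else ".") for h,sa,va in hsv[v,215:275]))
E
```

```text
TCP [239.9 176.8] 19 behind [239.6 172.1] +60 [239.1 161.8]
P (np.float64(239.57993666652203), np.float64(175.9262030551675)) near (np.float64(244.09440662073), np.float64(177.35500500814808)) far (np.float64(235.10245844507557), np.float64(174.50910875791385)) tip (np.float64(256.4991480520262), np.float64(181.28102931732204))
150 --++++-------+++++#######+--+++++-+##+......................
151 ---+++++++-+++++-++++####--+++++#-+#+-......................
152 --++++-+++++++++++++++##--++++++#-#+........................
153 --++++-+-+++++++++++++#+-+#++##+#+--........................
154 -+-++-+++++++++-+-++###++++##+#+#-..........................
155 ++--+-++++++-++-+++-+###+--+####+...........................
156 ++++++++++--++++++++++##---.+##+............................
157 ++##++++++++--+---++++##---.+##-............................
158 ####++++++++.-----+++##+--+-+#-.............................
159 #######++#+++++--+++##+--+++#-..............................
160 +##########++#++++++#+--+####...............................
161 ++############+++####+-+#####......................
[... 1129 characters left out ...]
+++++++++++++RRRRRR+---...---++#####----##########
180 ......-+++++++++++++++++++RRR####+--...--+###+----+#########
181 .....-++++++++++++++++++++++########+--..-###------#########
182 .....+++++++++++++++++++++++############-+##+.----.+########
183 ....++++++++++++++++++++++++##++############+-------########
184 ...-+++++++++++++++++++++++###+#############+------+########
185 ..-+++++++++++++++++++++++###++#############+------+########
186 .-+++++++++++++++++++++++###++###############------+########
187 -++++++++++++++++++++++####+++###############++-++##########
188 ++++++++++++++++++++++######################################
189 +++++++++++++++++++#########################################
```

Emit:
arm_command(delta_rot=[[0,0,0],[0,0,0],[0,0,0],[0,0,0],[0,0,0]], delta_pos=[[0,0.0015,0],[0,0.0015,0],[0,0.0015,0],[0,0.0015,0],[0,0.0015,0]], gripper=[0.2,0.2,0.2,0.2,0.2])

```text
time: 21.02
position: [0.6427, -0.3002, 0.0074]
tool_rot: [0.998, -0.069, -0.0, 0.0]
ft_force: [0.5, -0.2, 0.0]
grip_width: 0.0265
grip_force: 0.0
```

```bash
python3 - <<'E'
from h import *
c=cam("side"); s,p,r=obs(); print(s["grip_width"],s["ft_force"]); print("TCP",np.round(proj(c,p),1))
y=r.apply([0,1,0]); print("left/right tip at TCP z",[np.round(proj(c,p+k*y*.022),1) for k in (1,-1)],"19mm up",[np.round(proj(c,p+k*y*.022+[0,0,.019]),1) for k in (1,-1)])
I=c["pixels"]; hsv=cv2.cvtColor(I,cv2.COLOR_BGR2HSV)
for v in range(156,186):
    print(v,"".join("R" if (h<9 or h>171) and sa>110 else ("#" if va<45 else "+" if va<75 else "-" if va<120 else ".") for h,sa,va in hsv[v,215:265]))
w=cam("wrist")["pixels"]; hsv=cv2.cvtColor(w,cv2.COLOR_BGR2HSV); m=cv2.inRange(hsv,(0,120,40),(8,255,255))|cv2.inRange(hsv,(172,120,40),(180,255,255))
for v in range(188,245,4):
    x=np.nonzero(m[v])[0]; print(v,(x.min(),x.max()) if len(x) else None,end=" ")
E
```

```text
0.029667414790400772 [-0.08678267  0.22387588 -0.18842357]
TCP [240.1 176.5]
left/right tip at TCP z [array([243.4, 172.9]), array([236.7, 180.2])] 19mm up [array([243.2, 168.3]), array([236.5, 175.5])]
156 ++++++++-+-++++---++++++++++###-..................
157 #+++++++++++--++---++++---+#+##-..................
158 #####+++#+++--+---+++#----+####...................
159 ##########+++++++++##++----####...................
160 #+############+++++##+--+--####...................
161 #+#############++####+++++#####...................
162 #####################-+########..................-
163 +#########R##########+#########.............------
164 .--+###########################...............----
165 ....--+##########+#############...............----
166 ........-++######++############..............--..-
167 ...........--+###########++####............--....-
168 ..............-+#########-.--+.............--...--
169 ...............-#########-................---...--
170 ...............+++#######+-...........-------..---
171 ..............++++#######+++-.........------------
172 .............
[... 499 characters left out ...]
++++++++###########+--..-###-----
182 .....++++++++++++++++++++###############-+##+-----
183 ....++++++++++++++++++++++##################+.----
184 ...-+++++++++++++++++++++++###+#############+-----
185 ..-+++++++++++++++++++++++###++#############+-----
188 None 192 (np.int64(241), np.int64(258)) 196 (np.int64(238), np.int64(262)) 200 (np.int64(237), np.int64(263)) 204 (np.int64(237), np.int64(263)) 208 (np.int64(237), np.int64(263)) 212 (np.int64(237), np.int64(263)) 216 (np.int64(237), np.int64(263)) 220 (np.int64(237), np.int64(263)) 224 (np.int64(237), np.int64(263)) 228 (np.int64(237), np.int64(263)) 232 (np.int64(237), np.int64(263)) 236 (np.int64(237), np.int64(262)) 240 None 244 None
```

The fingertips end about 20 mm short of the reported TCP, so the fingers closed above the handle and the pin hasn't moved. I'll go lower in guarded steps.

Emit:
arm_command(delta_rot=[[0,0,0],[0,0,0],[0,0,0],[0,0,0]], delta_pos=[[0,-0.002,0.003],[0,-0.003,0.006],[0,-0.003,0.01],[0,-0.003,0.012]], gripper=[0.1,0.1,0.1,0.1])

```text
time: 21.45
position: [0.6427, -0.2968, -0.0055]
tool_rot: [0.998, -0.069, -0.001, -0.0]
ft_force: [-0.4, 0.1, -0.2]
grip_width: 0.0389
grip_force: 0.0
```

Emit:
arm_command(delta_rot=[[0,0,0],[0,0,0],[0,0,0],[0,0,0]], delta_pos=[[0,0,0.002],[0,0,0.004],[0,0,0.005],[0,0,0.005]], gripper=[0.1,0.1,0.1,0.1])

```text
time: 21.78
position: [0.6429, -0.2972, -0.01]
tool_rot: [0.998, -0.069, -0.0, -0.0]
ft_force: [0.6, 0.2, -0.5]
grip_width: 0.0391
grip_force: 0.0
```

```bash
python3 - <<'E'
from h import *
c=cam("side"); s,p,r=obs(); print(s["grip_width"],s["ft_force"],p)
I=c["pixels"]; hsv=cv2.cvtColor(I,cv2.COLOR_BGR2HSV)
for v in range(165,184):
    print(v,"".join("R" if (h<9 or h>171) and sa>110 else ("#" if va<45 else "+" if va<75 else "-" if va<120 else ".") for h,sa,va in hsv[v,215:265]))
E
```

```text
0.03886053979912434 [-0.16007792  0.17531438 -0.57953806] [ 0.64305209 -0.29728183 -0.00974451]
165 ++###########++++++##+--.+##+##+..........--------
166 ++#############+#+###----+##+##+..........--..----
167 #####################+++-+#####+.........--...----
168 +####################+#+.+#####+........--...----.
169 .--+###################+.+#####+....------...---..
170 ....--+##########+######++#####+....------------..
171 ........-+#######++#####+##+####...-------------..
172 ..........--###########+RR++####+-+---------------
173 ............+##########RRRRR+##+#####++-----------
174 ...........-+++#########RRRRRRR#########++--------
175 ..........-++++++#######RRRRRRR+#############+----
176 ..........+++++++#######RRRRRR++##+###########----
177 .........++++++++#######RRRRR..--++###########----
178 ........-++++++++#######RRRRR....---##########----
179 .......-++++++++++######RRRRR+---...---+######----
180 ......-++++++++++++++###+#RRR####+--...--+###+----
181 .....-+++++++++++++++###############+--..-###-----
182 .....+++++++++++++++####################-+##+-----
183 ....-++++++++++++++++#######################+-----
```

Emit:
arm_command(delta_rot=[[0,0,0],[0,0,0],[0,0,0],[0,0,0],[0,0,0],[0,0,0],[0,0,0],[0,0,0],[0,0,0]], delta_pos=[[0,0,0.002],[0,0,0.004],[0,0,0.004],[0,0,0.004],[0,0,0.004],[0,0,0.004],[0,0,0.004],[0,0,0.004],[0,0,0.004]], gripper=[0.1,0.1,1,1,1,1,1,1,1], grip_force=20)

```text
time: 22.58
position: [0.6432, -0.2973, -0.0135]
tool_rot: [0.998, -0.069, 0.0, 0.0]
ft_force: [0.7, -1.3, 0.6]
grip_width: 0.0156
grip_force: 20.0
```

```bash
python3 - <<'E'
from h import *
s,p,r=obs(); z=np.load("pin.npz"); print(s["grip_width"],s["grip_force"],p,s["ft_force"]); o=r.inv().apply(z["P"]-p); print("pin in tool",o, r.inv().apply(z["d"]))
E
```

```text
0.01564480066757569 19.999764561653137 [ 0.64316484 -0.29732167 -0.01346946] [ 0.6894467  -1.2880577   0.58863127]
pin in tool [-0.00013786 -0.00026131 -0.02546954] [-9.99999961e-01  2.53675774e-04 -1.18873900e-04]
```

```bash
python3 - <<'E'
from h import *
from scipy.optimize import least_squares
z=np.load("axis.npz");E0=z["E"];a=z["a"];hx=z["hx"]
C=[dict(np.load(n+".npz")) for n in ("w1","w3","w4")]
px=[(256.1,188.6),(257-40+319.5/8-.5,201-37+314.5/8-.5),(254-40+316.5/8-.5,202-37+308.5/8-.5)]
# refine shaft end disc: PCA-free: fit from disc mask? use as is
rays=[ray(c,*q) for c,q in zip(C,px)]
A=sum(np.eye(3)-np.outer(d,d) for o,d in rays); b=sum((np.eye(3)-np.outer(d,d))@o for o,d in rays); E=np.linalg.solve(A,b)
f=frame(a,hx); print("E tri",E,"diff in (hx,hy,a) mm",f.inv().apply(E-E0)*1000,[np.round(np.subtract(proj(c,E),q),2) for c,q in zip(C,px)])
t,s=cam("top"),cam("side")
for n in (E0,E): print("side nut",proj(s,n-.0245*a),"top",proj(t,n-.0245*a))
# nut/shaft outline in side: low-saturation bright/dark on brass
I=s["pixels"]; hsv=cv2.cvtColor(I,cv2.COLOR_BGR2HSV)
for v in range(172,202): print(v,"".join("Y" if 14<=h<=32 and sa>90 else "B" if sa>100 and 95<h<125 else ("#" if va<60 else "+" if va<100 else "-" if va<150 else ".") for h,sa,va in hsv[v,178:222]))
print("E",proj(s,E0),"seat",proj(s,E0-.043*a),"rad px",.009/1.05*478)
E
```

```text
E tri [0.60195354 0.00891698 0.23636595] diff in (hx,hy,a) mm [0.22940097 1.18754824 1.84665551] [array([-0.42,  0.34]), array([-0.27,  0.21]), array([ 0.12, -0.48])]
side nut (np.float64(201.13792932546556), np.float64(183.0962448027521)) top (np.float64(251.95860725065455), np.float64(131.5112450994896))
side nut (np.float64(201.1746411303194), np.float64(182.9711329661852)) top (np.float64(251.41644395822863), np.float64(131.7155898760068))
172 ----------.................................-
173 ----------..................................
174 ----------..................................
175 -----------.................................
176 -----------.........----....................
177 -----------.........++-.....................
178 -------.-.YYYYYY...-++-.....................
179 -----..YYYYYYYYYYYY+++......................
180 --....YYYYYYYYYYY.--+-..-....--............-
181 .....YYYYYYYYYYYY.+---..-----++-..........-+
182 ....YYYYYYYYYYYY-+++--------+++-.........-+#
183 ...YYYYYYYYYYYYY-++++-----++++-.........-+##
184 .BYYYYYYYYYYYYY---+++-----++++..........++##
185 B.YYYYYYYYY
[... 277 characters left out ...]
#
191 YYYYYYYYYYYYYYYYYY-+------YYYYYYY.++########
192 YYYYYYYYYYYYYYYYYYYY-----YYYYYYYYY+#########
193 YYYYYYYYYYYYYYYYYYYYYYYYYYYYYYYYYYY#########
194 YYYYYYYYYYYYYYYYYYYYYYYYYYYYYYYYYYY#########
195 YYYYYYYYYYYYYYYYYYYYYYYYYYYYYYYYYYY#########
196 YYYYYYYYYYYYYYYYYYYYYYYYYYYYYYYYYY-+########
197 -YYYYYYYYYYYYYYYYYYYYYYYYYYYYYYYYY-----+####
198 -YYYYYYYYYYYYYYYYYYYYYYYYYYYYYYYYY.....---+#
199 B-YYYYYYYYYYYYYYYYYYYYYYYYYYYYYYYY........--
200 B-YYYYYYYYYYYYYYYYYYYYYYYYYYYYYYY-..........
201 BB-YYYYYYYYYYYYYYYYYYYYYYYYYYYYYY-..........
E (np.float64(204.59933994284228), np.float64(177.5913226267971)) seat (np.float64(198.5904334834252), np.float64(187.14770471438473)) rad px 4.097142857142856
```

```bash
python3 - <<'E'
from h import *
z=np.load("axis.npz");E0=z["E"];a=z["a"];hx=z["hx"]; f=frame(a,hx); hy=f.apply([0,1,0])
E=E0+.0006*hy+.001*a; np.savez("axis.npz",E=E,a=a,hx=hx)
H=E-.020*a; T=frame(-a,hx); o=np.array([-.0001,0,-.0255]); np.savez("ins.npz",H=H,o=o)
s,p,r=obs(); print(H)
up=p+[0,0,.15]
for n,C in (("pre+60",H+.105*hx+.06*a),("pre",H+.105*hx)): delta(C-T.apply(o),T,(up,r)); print(n,C-T.apply(o))
print((r.inv()*T).as_rotvec(degrees=True), T.as_quat())
E
```

```text
[0.61222897 0.00751786 0.21827067]
dpos [-0.0031 -0.327  -0.1627] drot [ -2.65  29.99 -16.95]
pre+60 [0.68505942 0.02711236 0.29919064]
dpos [ 0.0269 -0.3289 -0.1108] drot [ -2.65  29.99 -16.95]
pre [0.71497508 0.02486447 0.24722912]
[ -2.65425301  29.98650025 -16.95017309] [0.96263505 0.0796647  0.25561272 0.04061325]
```

Emit:
arm_command(delta_rot=[[0,0,0],[0,0,0],[0,0,0],[0,0,0],[0,0,0]], delta_pos=[[0,0,-0.01],[0,0,-0.045],[0,0,-0.085],[0,0,-0.12],[0,0,-0.15]], gripper=[1,1,1,1,1])

```text
time: 23.1
position: [0.6438, -0.2977, 0.14]
tool_rot: [0.998, -0.069, 0.001, 0.001]
ft_force: [0.6, 0.8, -0.0]
grip_width: 0.0155
grip_force: 20.0
```

```bash
cat >> h.py <<'E'
def ins(dist,up=0):
    z=np.load("axis.npz");a,hx=z["a"],z["hx"];i=np.load("ins.npz");T=frame(-a,hx);s,p,r=obs()
    print("grip",s["grip_width"],s["grip_force"],"toolF",r.inv().apply(s["ft_force"]).round(2)); C=p+r.apply(i["o"]); e=frame(a,hx).inv().apply(C-i["H"])*1000
    print("pin centre rel hole (hx,hy,a) mm",e.round(2)); delta(i["H"]+dist*hx+up*a-T.apply(i["o"]),T)
E
python3 -c "
from h import *
ins(.105,.06)"
```

```text
grip 0.015529249945265892 19.999578595161438 toolF [ 0.5  -0.86  0.03]
pin centre rel hole (hx,hy,a) mm [ -51.86 -298.15  -72.8 ]
dpos [-0.0033 -0.3272 -0.1597] drot [ -2.57  29.86 -16.93]
```

Emit:
arm_command(delta_rot=[[0,0,0],[0,0,0],[-2.6,30,-17],[-2.6,30,-17],[-2.6,30,-17],[-2.6,30,-17],[-2.6,30,-17],[-2.6,30,-17],[-2.6,30,-17],[-2.6,30,-17],[-2.6,30,-17],[-2.6,30,-17]], delta_pos=[[0,0,-0.04],[0,0,-0.08],[0,-0.03,-0.11],[-0.003,-0.327,-0.18],[-0.003,-0.327,-0.18],[-0.003,-0.327,-0.18],[-0.003,-0.327,-0.16],[-0.003,-0.327,-0.16],[-0.003,-0.327,-0.16],[-0.003,-0.327,-0.16],[-0.003,-0.327,-0.16],[-0.003,-0.327,-0.16]], gripper=[1,1,1,1,1,1,1,1,1,1,1,1])

```text
time: 24.1
position: [0.6849, 0.0312, 0.298]
tool_rot: [0.962, 0.083, 0.257, 0.039]
ft_force: [-1.1, 0.1, -0.0]
grip_width: 0.0156
grip_force: 20.0
```

```bash
python3 -c "
from h import *
ins(.105,0)"
```

```text
grip 0.015635478397634888 20.000159740447998 toolF [-0.88 -0.29 -0.52]
pin centre rel hole (hx,hy,a) mm [104.94   4.07  59.24]
dpos [-0.0002  0.0044  0.0592] drot [-0.21 -0.15  0.29]
```

Emit:
arm_command(delta_rot=[[-0.1,-0.1,0.2],[-0.2,-0.1,0.3],[-0.2,-0.1,0.3],[-0.2,-0.1,0.3],[-0.2,-0.1,0.3]], delta_pos=[[0,0.003,0.02],[0,0.004,0.04],[0,0.0044,0.059],[0,0.0044,0.059],[0,0.0044,0.059]], gripper=[1,1,1,1,1])

```text
time: 24.52
position: [0.7143, 0.0194, 0.2446]
tool_rot: [0.963, 0.076, 0.254, 0.041]
ft_force: [0.2, 0.4, -0.6]
grip_width: 0.016
grip_force: 20.0
```

```bash
python3 - <<'E'
from h import *
ins(.075,0)
s,t=cam("side"),cam("top"); i=np.load("ins.npz");z=np.load("axis.npz"); st_,p,r=obs(); C=p+r.apply(i["o"]);d=r.apply([-1,0,0])
for n,c in (("side",s),("top",t)):
    print(n,"handle",np.round(proj(c,C),1),"tip",np.round(proj(c,C+.063*d),1),"hole",np.round(proj(c,i["H"]),1),"E",np.round(proj(c,z["E"]),1))
a=cv2.resize(s["pixels"][145:215,165:235],(560,560),interpolation=cv2.INTER_CUBIC); cv2.imwrite("pics/c7.png",a)
E
```

```text
grip 0.016029894667936133 19.999553561210632 toolF [-0.08 -0.46  0.61]
pin centre rel hole (hx,hy,a) mm [102.26  -4.9   -2.15]
dpos [-0.0272 -0.0048 -0.002 ] drot [ 0.13  0.27 -0.34]
side handle [164.9 161.8] tip [187.7 173.5] hole [201.8 182. ] E [204.7 177.5]
top handle [244.8  89.6] tip [250.  115.6] hole [251.6 132.2] E [251.  134.5]
```

View pics/c7.png

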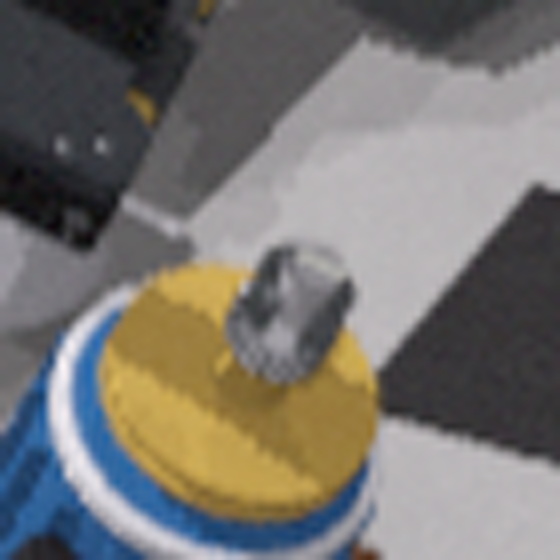

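The picture shows the pin's steel tip at crop (187,230), within a pixel of where it was predicted. The nut is at (292,315). I'll align and advance in small steps.

Emit:
arm_command(delta_rot=[[0,0,0],[0,0,0],[0,0,0],[0,0,0]], delta_pos=[[0,0,0],[0,0,0],[0,0,0],[0,0,0]], gripper=[1,1,1,1])

```text
time: 24.95
position: [0.7151, 0.0206, 0.2467]
tool_rot: [0.963, 0.077, 0.256, 0.041]
ft_force: [-0.2, -0.5, 0.1]
grip_width: 0.0156
grip_force: 20.0
```

```bash
python3 -c "
from h import *
ins(.080,0)"
```

```text
grip 0.01560843831845603 19.999592006206512 toolF [-0.18  0.52 -0.13]
pin centre rel hole (hx,hy,a) mm [104.1   -4.05  -0.72]
dpos [-0.0241 -0.004  -0.0007] drot [ 0.15  0.03 -0.26]
```

Emit:
arm_command(delta_rot=[[0.1,0,-0.1],[0.1,0,-0.2],[0.1,0,-0.2],[0.1,0,-0.2],[0.1,0,-0.2],[0.1,0,-0.2]], delta_pos=[[0,-0.004,-0.0007],[-0.006,-0.004,-0.0007],[-0.012,-0.004,-0.0007],[-0.018,-0.004,-0.0007],[-0.024,-0.004,-0.0007],[-0.024,-0.004,-0.0007]], gripper=[1,1,1,1,1,1])

```text
time: 25.45
position: [0.6913, 0.0206, 0.2326]
tool_rot: [0.963, 0.079, 0.253, 0.04]
ft_force: [-0.0, 0.1, -0.1]
grip_width: 0.0155
grip_force: 20.0
```

Emit:
arm_command(delta_rot=[[0,0,0],[0,0,0]], delta_pos=[[0,0,0],[0,0,0]], gripper=[1,1])

```text
time: 25.62
position: [0.6939, 0.0203, 0.2345]
tool_rot: [0.963, 0.079, 0.255, 0.041]
ft_force: [-0.5, 0.3, -0.3]
grip_width: 0.0154
grip_force: 20.0
```

```bash
python3 -c "
from h import *
ins(.066,0)"
```

```text
grip 0.015396761740366218 19.99959647655487 toolF [-0.52 -0.44  0.01]
pin centre rel hole (hx,hy,a) mm [79.98 -0.13 -0.67]
dpos [-0.014  -0.0001 -0.0007] drot [ 0.05  0.05 -0.09]
```

Emit:
arm_command(delta_rot=[[0,0,0],[0,0,0],[0,0,0],[0,0,0],[0,0,0],[0,0,0],[0,0,0],[0,0,0]], delta_pos=[[-0.002,0,-0.0007],[-0.004,0,-0.0007],[-0.006,0,-0.0007],[-0.008,0,-0.0007],[-0.01,0,-0.0007],[-0.012,0,-0.0007],[-0.014,0,-0.0007],[-0.014,0,-0.0007]], gripper=[1,1,1,1,1,1,1,1])

```text
time: 26.28
position: [0.6806, 0.0181, 0.2276]
tool_rot: [0.963, 0.079, 0.254, 0.041]
ft_force: [-0.1, -0.7, 0.2]
grip_width: 0.0159
grip_force: 20.0
```

```bash
python3 -c "
from h import *
ins(.050,0)"
```

```text
grip 0.015901930740349346 19.9996680021286 toolF [-0.08  0.67 -0.18]
pin centre rel hole (hx,hy,a) mm [64.94  0.26 -0.08]
dpos [-0.0149  0.0003 -0.    ] drot [ 0.01  0.15 -0.08]
```

No force yet, so the tip has entered the hole. Continuing.

Emit:
arm_command(delta_rot=[[0,0,0],[0,0,0],[0,0,0],[0,0,0],[0,0,0],[0,0,0],[0,0,0],[0,0,0],[0,0,0],[0,0,0]], delta_pos=[[-0.003,0,0],[-0.006,0,0],[-0.009,0,0],[-0.012,0,0],[-0.015,0,0],[-0.018,0,0],[-0.021,0,0],[-0.024,0,0],[-0.026,0,0],[-0.026,0,0]], gripper=[1,1,1,1,1,1,1,1,1,1])

```text
time: 27.12
position: [0.6583, 0.0136, 0.215]
tool_rot: [0.963, 0.079, 0.254, 0.041]
ft_force: [1.4, -0.6, -1.2]
grip_width: 0.0155
grip_force: 20.0
```

```bash
python3 -c "
from h import *
ins(.0345,0)"
```

```text
grip 0.015450859199881286 19.999627768993378 toolF [0.52 0.6  1.71]
pin centre rel hole (hx,hy,a) mm [ 3.889e+01  2.900e-01 -1.000e-02]
dpos [-0.0043  0.0003 -0.    ] drot [ 0.01  0.15 -0.08]
```

Emit:
arm_command(delta_rot=[[0,0,0],[0,0,0],[0,0,0],[0,0,0]], delta_pos=[[-0.0015,0,0],[-0.003,0,0],[-0.0042,0,0],[-0.0042,0,0]], gripper=[1,1,1,1])

```text
time: 27.45
position: [0.655, 0.0129, 0.2133]
tool_rot: [0.963, 0.079, 0.255, 0.041]
ft_force: [-0.6, 0.5, -0.6]
grip_width: 0.0157
grip_force: 20.0
```

```bash
python3 -c "
from h import *
ins(.0345,0)"
```

```text
grip 0.015668787275346156 19.999587535858154 toolF [-0.72 -0.61  0.23]
pin centre rel hole (hx,hy,a) mm [3.514e+01 2.400e-01 3.000e-02]
dpos [-0.0006  0.0002  0.    ] drot [ 0.02  0.12 -0.07]
```

Emit:
arm_command(delta_rot=[[0,0,0],[0,0,0],[0,0,0]], delta_pos=[[-0.0007,0,0],[-0.0014,0,0],[-0.0014,0,0]], gripper=[1,1,1])

```text
time: 27.7
position: [0.654, 0.0127, 0.2127]
tool_rot: [0.963, 0.079, 0.255, 0.041]
ft_force: [-0.7, -0.7, -0.1]
grip_width: 0.0158
grip_force: 20.0
```

```bash
python3 -c "
from h import *
ins(.0345,0)"
```

```text
grip 0.01577260507076047 19.999794960021973 toolF [-0.79  0.59 -0.26]
pin centre rel hole (hx,hy,a) mm [3.394e+01 2.200e-01 3.000e-02]
dpos [0.0006 0.0002 0.    ] drot [ 0.03  0.1  -0.07]
```

Emit:
arm_command(delta_rot=[[0,0,0],[0,0,0],[0,0,0]], delta_pos=[[-0.0006,0,0],[-0.0012,0,0],[-0.0012,0,0]], gripper=[1,1,1])

```text
time: 27.95
position: [0.653, 0.0125, 0.2121]
tool_rot: [0.963, 0.079, 0.255, 0.041]
ft_force: [0.1, 0.6, -1.4]
grip_width: 0.0159
grip_force: 20.0
```

```bash
python3 -c "
from h import *
ins(.0345,0)"
```

```text
grip 0.015906084921207507 19.999759197235107 toolF [-0.52 -0.71  1.19]
pin centre rel hole (hx,hy,a) mm [32.76  0.22  0.05]
dpos [0.0018 0.0002 0.    ] drot [ 0.03  0.1  -0.07]
```

Emit:
arm_command(delta_rot=[[0,0,0],[0,0,0],[0,0,0]], delta_pos=[[-0.0006,0,0],[-0.0012,0,0],[-0.0012,0,0]], gripper=[1,1,1])

```text
time: 28.2
position: [0.6528, 0.0123, 0.2121]
tool_rot: [0.963, 0.079, 0.256, 0.041]
ft_force: [1.8, 0.9, -0.7]
grip_width: 0.0158
grip_force: 20.0
```

```bash
python3 -c "
from h import *
ins(.0345,0)"
```

```text
grip 0.015819594170713918 19.999747574329376 toolF [ 1.39 -0.72  1.48]
pin centre rel hole (hx,hy,a) mm [32.47  0.05  0.17]
dpos [0.002  0.     0.0002] drot [ 0.05 -0.01 -0.08]
```

Emit:
arm_command(delta_rot=[[0,0,0],[0,0,0],[0,0,0]], delta_pos=[[-0.0007,0,0],[-0.0014,0,0],[-0.0014,0,0]], gripper=[1,1,1])

```text
time: 28.45
position: [0.6525, 0.0121, 0.2122]
tool_rot: [0.962, 0.079, 0.257, 0.041]
ft_force: [4.1, 2.6, 0.6]
grip_width: 0.0156
grip_force: 20.0
```

```bash
python3 -c "
from h import *
ins(.0345,0)"
```

```text
grip 0.015568889136040293 20.00215083360672 toolF [ 4.27 -1.98  1.44]
pin centre rel hole (hx,hy,a) mm [32.16 -0.08  0.34]
dpos [ 0.0023 -0.0001  0.0003] drot [ 0.08 -0.13 -0.09]
```

Emit:
arm_command(delta_rot=[[0,0,0],[0,0,0],[0,0,0],[0,0,0],[0,0,0],[0,0,0]], delta_pos=[[0.0012,0,0],[0.0012,0,0],[0.0012,0,0],[0.0012,0,0],[0.0012,0,0],[0.0012,0,0]], gripper=[1,0.2,0.1,0.1,0.1,0.1])

```text
time: 28.95
position: [0.6512, 0.0121, 0.211]
tool_rot: [0.963, 0.079, 0.254, 0.041]
ft_force: [-0.2, 0.7, -0.2]
grip_width: 0.0368
grip_force: 0.0
```

Emit:
arm_command(delta_rot=[[0,0,0],[0,0,0],[0,0,0],[0,0,0],[0,0,0],[0,0,0],[0,0,0],[0,0,0],[0,0,0]], delta_pos=[[0.001,0,-0.01],[0.001,0,-0.03],[0.001,0,-0.05],[0.001,0,-0.08],[0.001,0,-0.11],[0.001,0,-0.14],[0.001,0,-0.15],[0.001,0,-0.15],[0.001,0,-0.15]], gripper=[0.1,0.1,0.1,0.1,0.1,0.1,0.1,0.1,0.1])

```text
time: 29.7
position: [0.578, 0.0181, 0.3423]
tool_rot: [0.963, 0.079, 0.255, 0.041]
ft_force: [-0.0, 0.4, -0.1]
grip_width: 0.0392
grip_force: 0.0
```

```bash
python3 - <<'E'
from h import *
i=np.load("ins.npz");z=np.load("axis.npz");a,hx=z["a"],z["hx"]; print(obs()[0]["grip_width"],obs()[0]["ft_force"])
for n in ("wrist","side","top"):
    c=cam(n); hsv=cv2.cvtColor(c["pixels"],cv2.COLOR_BGR2HSV); m=cv2.inRange(hsv,(0,120,50),(8,255,255))|cv2.inRange(hsv,(172,120,50),(180,255,255))
    print(n,"expected handle",np.round(proj(c,i["H"]+.0345*hx),1),"tip",np.round(proj(c,i["H"]-.0285*hx),1),"E",np.round(proj(c,z["E"]),1))
    for k in cv2.findContours(m,cv2.RETR_EXTERNAL,cv2.CHAIN_APPROX_NONE)[0]:
        if cv2.contourArea(k)>15: r=cv2.minAreaRect(k); print("  ",cv2.contourArea(k),np.round(r[0],1),np.round(r[1],1),round(r[2]))
    if n=="wrist":
        W=c["pixels"]; u,v=(int(q) for q in proj(c,z["E"])); H=hsv
        for y in range(v-30,v+26): print("".join("R" if m[y,x] else "Y" if 14<=H[y,x,0]<=32 and H[y,x,1]>85 else "#" if H[y,x,2]<80 else "+" if H[y,x,2]<120 else "-" if H[y,x,2]<170 else "." for x in range(u-28,u+28)))
E
```

```text
0.03915962016079341 [-0.0015006   0.41835759 -0.07069412]
wrist expected handle [255.1 178.2] tip [255.1 234. ] E [255.2 215.3]
   207.5 [282.5 286.7] [13.9 20.5] 34
   481.0 [251.4 177.5] [32.  16.7] 84
YYYYYYYYYYYYYYYYYRRRRRRRRRRRRRRRRR-YYYYYYYYYYYYYYYYYYYYY
YYYYYYYYYYYYYYYYYRRRRRRRRRRRRRRRRR-YYYYYYYYYYYYYYYYYYYYY
YYYYYYYYYYYYYYYYY.RRRRRRRRRRRRRRRR-YYYYYYYYYYYYYYYYYYYYY
YYYYYYYYYYYYYYYYY.RRRRRRRRRRRRRRRR-YYYYYYYYYYYYYYYYYYYYY
YYYYYYYYYYYYYYYYY.RRRRRRRRRRRRRRRR-YYYYYYYYYYYYYYYYYYYYY
YYYYYYYYYYYYYYYYY.RRRRRRRRRRRRRRRRRYYYYYYYYYYYYYYYYYYYYY
YYYYYYYYYYYYYYYYY.RRRRRRRRRRRRRRR--YYYYYYYYYYYYYYYYYYYYY
YYYYYYYYYYYYYYYYY.RRRRRRRRRRRRRRR----YYYYYYYYYYYYYYYYYYY
YYYYYYYYYYYYYYYYYYRRRRRRRRRRR--++-.---YYYYYYYYYYYYYYYYYY
YYYYYYYYYYYYYYYYYY--RR+---------+-------YYYYYYYYYYYYYYYY
YYYYYYYYYYYYYYYYYY++++++----------------YYYYYYYYYYYYYYYY
YYYYYYYYYYYYYYYYY+++++++---------+++-----YYYYYYYYYYYYYYY
YYYYYYYYYYYYYYY-++++++++---------++++-++--YYYYYYYYYYYYYY
YYYYYYYYYYYYYYY-+++++++++----+----++++++--YYYYYYYYYYYYYY
YYYYYYYYYYYYYYY++++++++++--.------++++++-+YYYYYYYYYYYYYY
YYYYYYYYYYYYYY-++++++++++--..--.--+++++++
[... 1957 characters left out ...]
++++++++++++++------+-------+++++++++++++++++++++++++
++++++++++++++++++-+-+++-------+++++++++++++++++++++++++
++++++++++++++++++++++++++++++++++++++++++++++++++++++++
++++++++++++++++++++++++++++++++++++++++++++++++++++++++
++++++++++++++++++++++++++++++++++++++++++++++++++++++++
--+-----------------------+---------------+-----------++
side expected handle [189.5 175.8] tip [211.9 187.2] E [204.7 177.5]
   110.5 [246.5 228.5] [15.9  9.2] 41
   74.5 [188.3 177.3] [13.5  7. ] 16
   173.0 [338.9 167.7] [ 7.2 30.1] 87
top expected handle [248.7 118.6] tip [253.9 143.1] E [251.  134.5]
   247.0 [412.6 238.2] [34.9  8. ] 63
   94.5 [281.6 176.3] [ 7.6 15.2] 27
   78.5 [247.3 118.4] [14.2  6.6] 72
```

```bash
python3 -c "
from rig import robot
print(robot.hand_in())"
```

```text
the job is handed in; nothing more can be done
None
```

The nut was screwed down until it stopped on the hub, then backed off about 60° to the first slot alignment. The lock pin is through slots and hole with its handle against the nut, nothing else on the bench was touched, and the job is handed in at about 30 s.

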